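# Zero-check a coating gauge, then hold it square on the marked spot

## Task

Take the pen-shaped coating gauge out of its stand and check it on the bare steel reference disc: hold its sprung tip lightly on the disc for about a second with the gauge upright. Then set the tip inside the red ring on the coated plate in the tilted stage, with the gauge square to the plate's sloping face, press lightly so the sprung tip is about half way in, and finish like that, still holding the gauge there in the gripper. Never press hard, do not shift the stage's tilt, and leave everything else on the bench where it is.

Things in the scene. Friction and masses are not known exactly. Their poses are not given: they have to be found in the camera images.
- gauge: Pen-shaped coating gauge, loose, 0.13 to 0.23 kg, standing tip down in the stand. Square blue body 28 x 28 mm, 76 mm tall (gripped by its flat sides), 22 mm yellow cap 6 mm higher, below it an aluminium nose of 18 mm diameter, 44 mm long, then the sprung tip. Origin: on the axis at the underside of the blue body (shoulder). z: along the axis from tip to cap; x, y: square to the flats.
- tip (a point): The end of the gauge's sprung tip, a steel pin of 4 mm diameter that sticks 14 mm out of the nose when free; it is on the gauge's axis, 58 mm below the gauge's origin when free and nearer by the plunger value when pressed. Its axes are those of the gauge.
- plunger (a joint): How far the sprung tip is pushed into the nose, m: 0 free, 0.010 fully in (hard stop). The spring needs about 1.0 N to start and 4.0 N at full travel (300 N/m), about 2.5 N half way.
- stand: Fixed gauge stand: base 90 x 80 mm, top plate 70 x 70 mm with its upper face 82 mm above the bench and a 23 mm hole in the middle for the gauge's nose; the gauge's shoulder rests on the upper face; lift it straight up at least 60 mm to clear. Origin: centre of the underside, on the bench; z up.
- ref: Fixed reference piece: black base 80 x 80 x 14 mm carrying a bare steel disc of 50 mm diameter, 12 mm thick. Origin: centre of the underside on the bench; z up.
- ref_top (a point): Centre of the steel disc's level upper face, 26 mm above the bench; z up.
- stage: Fixed cream tilting stage, base 130 x 110 x 14 mm; two cheeks on its y sides hold a table 100 x 92 mm with a light grey plate 80 x 74 mm on it. Origin: centre of the underside, on the bench; x away from the robot (within its yaw), z up. The table tilts about y, 55 mm up, its face leaning to -x. Red, black and blue rings on the plate, 14 mm inner, 20 mm outer diameter; only red matters.
- tilt (a joint): Tilt of the stage's table, rad: 0 level; the face's normal leans towards the stage's -x by this angle. Set between 0.2 and 0.4; held by stiff friction (2 N m).
- spot (a point): Centre of the red ring, on the plate's upper face, 16 mm towards +x (uphill) and 14 mm towards -y of the table's middle, and 12 mm above its hinge axis, measured along the tilted table. Its z axis is the outward normal of the sloping face; its x axis runs uphill along the face.
- bottle: Amber bottle, 36 mm diameter, 85 mm high; bystander. Origin: centre of underside.
- jar: Amber jar, 32 mm diameter, 50 mm high; bystander. Origin: centre of underside.
- dish: Flat glass dish, 84 mm diameter, 15 mm high; bystander. Origin: centre of underside.
- pen_blue: Blue pen lying on the bench, 150 x 10 x 12 mm, along its x; bystander. Origin: underside at mid-length.
- pen_pink: Pink-purple pen lying on the bench, 150 x 10 x 12 mm, along its x; bystander. Origin: underside at mid-length.
- tweezers: Steel tweezers lying on the bench, 107 x 13 x 6 mm, along its x; bystander. Origin: underside near mid-length.

How it is judged:
On the way:
1. the gauge, gripped and upright, rests its sprung tip lightly on the steel reference disc for half a second (contact force between gauge and the fingers above 2 N and horizontal distance between tip and ref_top below 0.024 m and angle between gauge's own z axis and vertical below 0.14 rad and value of joint plunger between 0.001 and 0.0095 m and contact force between gauge and ref between 0.8 and 6 N), for 0.5 s.
At the end, for the whole second after the job is handed in: Finishes with the gauge gripped and at rest: tip within 6 mm of the red ring's centre, axis within 0.13 rad of the plate's normal, tip pushed in 2 to 8.5 mm, pressing with 0.8 to 6 N, clear of the stand; red spot shifted under 4 mm, bystanders under 30 mm (contact force between gauge and the fingers above 2 N and distance between tip and spot below 0.006 m and angle between the z axis of gauge and the z axis of spot, either way round below 0.13 rad and value of joint plunger between 0.002 and 0.0085 m and contact force between gauge and stage between 0.8 and 6 N and contact force between gauge and stand below 0.1 N and linear speed of gauge below 0.02 m/s and distance of spot from where it was at the start of the episode below 0.004 m and distance of each of bottle, jar, dish, pen_blue, pen_pink, tweezers from where it was at the start of the episode below 0.03 m); the arm keeps its last pose, push and grip.
It fails at once if the gauge is pressed hard (over 12 N) on the plate or the reference disc (contact force between gauge and stage above 12 N or contact force between gauge and ref above 12 N).
It fails at once if the tilted plate is shifted (distance of spot from where it was at the start of the episode above 0.008 m).
It fails at once if a bystander is displaced by more than 30 mm (distance of any of bottle, jar, dish, pen_blue, pen_pink, tweezers from where it was at the start of the episode above 0.03 m).
It also fails if it takes over 58 s, if anything falls off the work surface, if the arm or the gripper's body presses on something with over 40 N, if the wrist force passes 120 N, or if a joint passes its speed limit or range.

## Robot

A 6-joint arm with a two-finger parallel gripper is mounted at the origin on the work surface. World frame = base frame: x ahead of the robot, y to its left, z up, the work surface at z = 0. Lengths are in m, angles in rad, forces in N, time in s.
With the tool pointing down it reaches from about 0.275 to 0.85 m from the base axis. Payload 19 kg.
Tool frame: the origin (TCP) lies midway between the tips of the shut fingers; the grasp point (between the pads) lies 19 mm behind it (pinch_z is the z of the grasp point in the tool frame, in m); z points along the fingers, y is the direction in which the jaws open and shut (so a half turn about z gives the same grasp; the last joint's range is limited). The gripper opens to 85 mm and grips with 20 to 120 N. Pads are 22 mm wide; open, the fingers measure 114 mm over their backs; the gripper's body (76 mm by 85 mm) begins 54 mm behind the grasp point. The pads swing forward as they close: fully open they stand 13 mm farther back than shut.
Start: joints at [-0.134, 0.15, 1.437, -0, 1.554, -0.134], TCP at [0.575, -0, 0.231] pointing down, gripper open.
Joint ranges: [-2.8, 2.8], [-0.68, 2.1], [0.12, 2.68], [-1.39, 4.53], [0.16, 2.79], [-2.81, 2.81]. Speed limits (rad/s): [1.89, 1.89, 2.22, 3.01, 3.01, 3.01].

## Interface

Orientations are given as a unit quaternion [w, x, y, z].
In Python, from plant import * gives the robot as it stands.
- The arm moves only by the tool drive_tool, never from a script. Its argument "series" is a list of rows, each a list of 3 entries, a list of its own where there are three numbers: the opening, from 0 (shut) to 1 (fully open), then the shift along the tool's x, y, z in mm, then the turn, a rotation vector about the tool's x, y, z in degrees. A call has 1 to 5 rows; each row is the pose to reach, as a shift and turn from the pose commanded when the call began, along the tool's axes at that moment; what a row does not reach only later rows make up. A row lasts 1/8 s, in which the tool goes at most 62.5 mm and 10.7 degrees, less where a joint would pass 70% of its speed; a pose out of reach is approached as far as the arm can. A call with a gripper value outside its range is refused whole. The fingers move at their own pace and stop on an object; the grip force is fixed at half the most. Time passes only in rows, so rows that repeat a pose let the fingers close. It gives the time, the measured TCP pose, the force and the opening at its end, in the units of the state.
- observe(): the state, without advancing time (a new reading comes with each control period).
- grab_frame(name): name is "scene" or "side" or "wrist"; returns a dict with "pixels" (400x640x3 uint8, red, green, blue), "K" (3x3 intrinsics, pixels), "extrinsics" (4x4, takes a point from camera to world coordinates); the wrist camera has in their place "T_tool_cam" (4x4, takes a point from camera to tool coordinates, whose origin is the TCP and whose axes are the flange's). Camera axes: x right, y up, looking along -z (the intrinsics and any distortion apply to the point x, -y, -z); pixel columns grow to the right and rows downward; lengths in m; the calibration is good to about 2 mm. The wrist camera is an equidistant fisheye: a pixel r from the principal point sees the ray r / f radians off the axis. A picture is of the moment at which its call begins: read the wrist's pose just before it. There is no depth.
- sign_off(): hands the job in, once; it reports no verdict.
The state is a dict: "time": time; "joint_positions": joint angles; "qvel": joint speeds; "joint_efforts": joint torques, N m; "tcp_pos": TCP position; "tool_rot": TCP orientation; "contact_force": force on the tool from outside, world axes, zero at the start; "ft_torque": the same for the moment, N m; "finger_gap": finger opening in m.
Only numpy, scipy, OpenCV 4.12 (cv2) and the standard library are available. Lean on these libraries where they do the work, as an engineer would, in place of code of your own. Each camera call takes 0.05 s, during which the arm holds its last target.

## Working session

There is one attempt and no reset: what is moved stays moved. The work goes in short steps, Python scripts to look and compute and a tool call to move; the robot and the scene stay as the last step left them, time stands still between calls to the robot, and variables do not carry over. Pictures are saved under pics/ and viewed, and the job is handed in when it is done.

Besides the shell and the picture viewer there is one more tool, called after "Call:" as name(argument=value, ...), one argument or row to a line, values as JSON. drive_tool: Moves the arm, as the interface text tells. Its arguments: {"type":"object","properties":{"series":{"type":"array"}},"required":["series"]}

```bash
ls; mkdir -p pics; python3 - <<'E'
from plant import *
import cv2,json,numpy as np
s=observe(); print(s)
for n in ["scene","side","wrist"]:
    f=grab_frame(n); cv2.imwrite(f"pics/{n}0.png",f["pixels"][:,:,::-1])
    print(n,f["K"]); print(f.get("extrinsics",f.get("T_tool_cam")))
    np.savez(f"pics/{n}0.npz",**{k:v for k,v in f.items()})
    print(f.keys())
E
```

```text
pics
{'time': 0.0, 'joint_positions': array([-1.33999041e-01,  1.50996982e-01,  1.43799661e+00,  1.41915403e-05,
        1.55381086e+00, -1.33986568e-01]), 'qvel': array([-0.00056298, -0.00104571,  0.00028434, -0.00061373, -0.00072212,
       -0.00026028]), 'joint_efforts': array([ 9.08163997e-05, -7.13061190e+01, -5.70858908e+01, -1.86872212e-04,
        9.14935896e-03,  2.21375326e-04]), 'tcp_pos': array([5.74763630e-01, 1.72336247e-05, 2.30686341e-01]), 'tool_rot': array([-4.86135829e-04,  7.07111149e-01,  7.07102153e-01, -3.61720263e-04]), 'contact_force': array([ 0.23008215, -0.81246955,  0.49845358]), 'ft_torque': array([-0.02427812,  0.01914972, -0.02599976]), 'finger_gap': 0.08543091277352911}
scene [[371.61099499   0.         321.36330117]
 [  0.         371.61099499 195.87109377]
 [  0.           0.           1.        ]]
[[-0.49536379 -0.54810035  0.67394415  1.18361216]
 [ 0.86868251 -0.31462776  0.38262262  0.36162212]
 [ 0.00232595  0.77498089  0.63198039  0.66602074]
 [ 0.          0.          0.          1.        ]]
dict_keys(['pixels', 'K', 'extrinsics'])
side [[366.03587075   0.         318.82653777]
 [  0.         366.03587075 201.56969714]
 [  0.           0.           1.        ]]
[[-0.93377565  0.20605912 -0.29257936  0.34993153]
 [-0.35765024 -0.50944428  0.78265754  0.56595127]
 [ 0.01222084  0.83546763  0.54940376  0.46871147]
 [ 0.          0.          0.          1.        ]]
dict_keys(['pixels', 'K', 'extrinsics'])
wrist [[309.70691629   0.         319.96807627]
 [  0.         309.70691629 199.55522049]
 [  0.           0.           1.        ]]
[[ 1.20349347e-03  9.61693637e-01  2.74123876e-01  7.06274923e-02]
 [ 9.99998921e-01 -1.38844518e-03  4.80683109e-04  3.46446876e-04]
 [ 8.42875861e-04  2.74123002e-01 -9.61694270e-01 -1.41425472e-01]
 [ 0.00000000e+00  0.00000000e+00  0.00000000e+00  1.00000000e+00]]
dict_keys(['pixels', 'K', 'T_tool_cam'])
```

View pics/scene0.png

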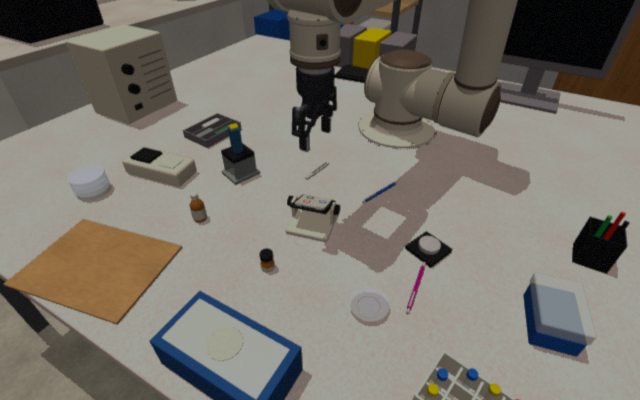

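View pics/side0.png

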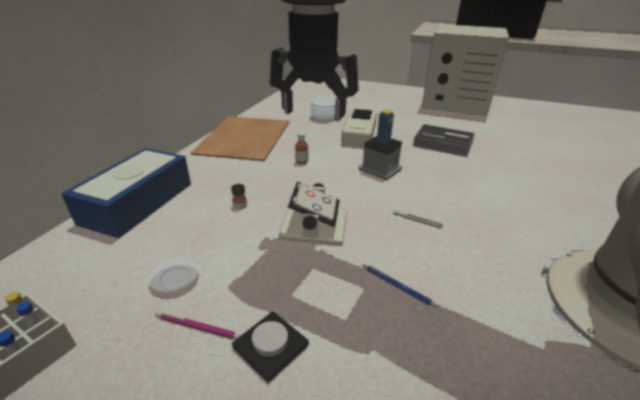

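View pics/wrist0.png

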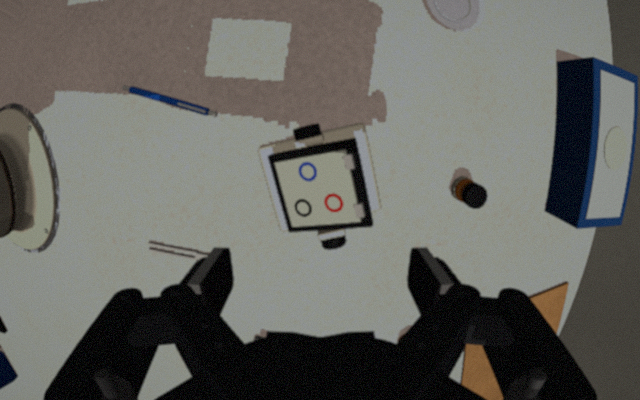

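```bash
cat > h.py <<'E'
import numpy as np, cv2
from scipy.spatial.transform import Rotation as R
def T_tool(s):
    q=np.asarray(s["tool_rot"]); T=np.eye(4); T[:3,:3]=R.from_quat(q[[1,2,3,0]]).as_matrix(); T[:3,3]=s["tcp_pos"]; return T
def ray(f,uv,s=None):
    K=f["K"]; u=(uv[0]-K[0,2])/K[0,0]; v=(uv[1]-K[1,2])/K[1,1]
    if "extrinsics" in f:
        d=np.array([u,-v,-1.]); E=f["extrinsics"]
    else:
        th=np.hypot(u,v); k=np.sin(th)/max(th,1e-9); d=np.array([u*k,-v*k,-np.cos(th)]); E=T_tool(s)@f["T_tool_cam"]
    d=E[:3,:3]@d; return E[:3,3].copy(), d/np.linalg.norm(d)
def proj(f,p,s=None):
    E=f["extrinsics"] if "extrinsics" in f else T_tool(s)@f["T_tool_cam"]
    c=np.linalg.inv(E)@np.append(p,1); x,y,z=c[0],-c[1],-c[2]; K=f["K"]
    if "extrinsics" in f: u,v=x/z,y/z
    else:
        r=np.hypot(x,y); th=np.arctan2(r,z); u,v=x/r*th,y/r*th
    return np.array([K[0,0]*u+K[0,2],K[1,1]*v+K[1,2]])
def onz(f,uv,z,s=None):
    o,d=ray(f,uv,s); return o+d*(z-o[2])/d[2]
def tri(*rays):
    A=np.zeros((3,3));b=np.zeros(3)
    for o,d in rays:
        P=np.eye(3)-np.outer(d,d); A+=P;b+=P@o
    x=np.linalg.solve(A,b); return x,[np.linalg.norm((np.eye(3)-np.outer(d,d))@(x-o)) for o,d in rays]
E
python3 - <<'E'
import cv2,numpy as np
def crop(n,x0,y0,x1,y1,k,o):
    im=cv2.imread(f"pics/{n}0.png")[y0:y1,x0:x1]; cv2.imwrite(f"pics/{o}.png",cv2.resize(im,None,fx=k,fy=k,interpolation=cv2.INTER_NEAREST))
crop("scene",205,115,275,190,8,"c1"); crop("side",345,100,415,185,7,"c2"); crop("side",275,175,355,245,9,"c3"); crop("wrist",255,115,385,255,4,"c4")
E
```

```text
(no output)
```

View pics/c1.png

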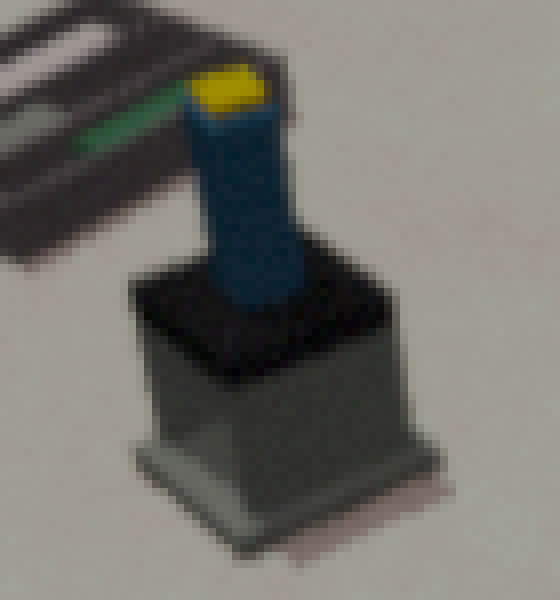

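View pics/c2.png

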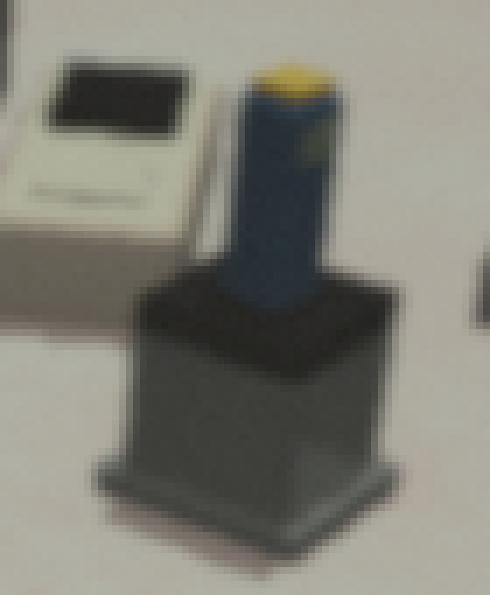

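View pics/c3.png

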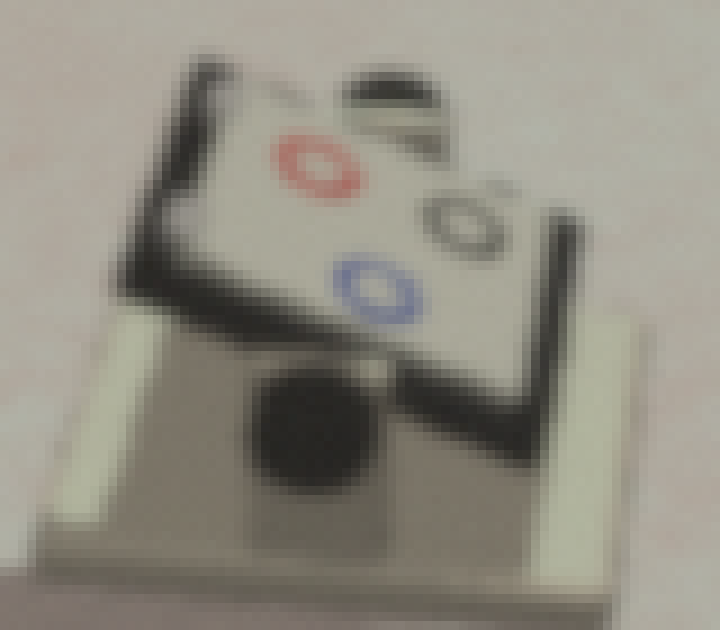

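View pics/c4.png

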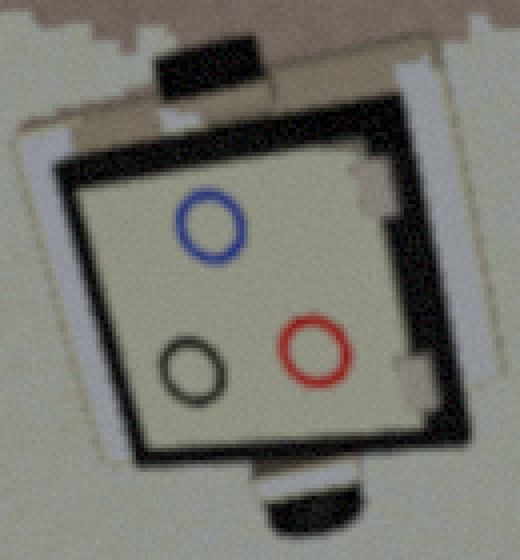

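```bash
python3 - <<'E'
import numpy as np
from h import *
sc=dict(np.load("pics/scene0.npz"));sd=dict(np.load("pics/side0.npz"));wr=dict(np.load("pics/wrist0.npz"))
s=dict(tcp_pos=[.574764,0,.230686],tool_rot=[-4.86e-4,.7071111,.7071022,-3.6e-4])
c=lambda l,x0,y0,k:[np.array([x0+a/k-.5,y0+b/k-.5]) for a,b in l]
S=c([(135,285),(235,380),(390,295)],205,115,8); D=c([(140,300),(290,378),(395,293)],345,100,7)
for n,f,l in(("scene",sc,S),("side",sd,D)):
    P=[onz(f,u,.082) for u in l]; print(n,np.round(P,4).tolist(),"ctr",(P[0]+P[2])/2)
    a,b=P[0]-P[1],P[2]-P[1]; print("len",np.linalg.norm(a),np.linalg.norm(b),np.degrees([np.arctan2(a[1],a[0]),np.arctan2(b[1],b[0])]))
print("cap",onz(sc,c([(230,84)],205,115,8)[0],.164),onz(sd,c([(292,80)],345,100,7)[0],.164))
A=c([(318,167),(465,227),(378,291)],275,175,9);B=c([(316,351),(193,371),(210,227)],255,115,4)
P=[]
for a,b in zip(A,B):
    x,r=tri(ray(sd,a),ray(wr,b,s)); P.append(x); print(x,r)
n=np.cross(P[1]-P[0],P[2]-P[0]); n/=np.linalg.norm(n); n*=np.sign(n[2]); print(n,"tilt",np.arccos(n[2]),"yaw",np.degrees(np.arctan2(-n[1],-n[0])))
# ref
E
```

```text
scene [[0.5225, -0.3506, 0.082], [0.5524, -0.2784, 0.082], [0.4814, -0.2656, 0.082]] ctr [ 0.50196351 -0.30807227  0.082     ]
len 0.0780759729707129 0.07212904749840611 [-112.54277633  169.73323666]
side [[0.5461, -0.2864, 0.082], [0.4812, -0.243, 0.082], [0.4605, -0.3286, 0.082]] ctr [ 0.50332572 -0.3075211   0.082     ]
len 0.07810071790885444 0.088056495901126 [ -33.72554801 -103.56356983]
cap [ 0.4990196  -0.31011108  0.164     ] [ 0.50368622 -0.30685674  0.164     ]
[ 0.58796627 -0.01692935  0.07519141] [np.float64(0.0003833440110614503), np.float64(0.00038334401106134046)]
[ 0.55612834 -0.02681276  0.06079734] [np.float64(0.0005421085493830685), np.float64(0.0005421085493828475)]
[0.56154146 0.01305608 0.06703304] [np.float64(0.00021732563124069612), np.float64(0.00021732563124051755)]
[-0.38664524 -0.0910408   0.91772383] tilt 0.4084845793394413 yaw 13.249709605147377
```

```bash
python3 - <<'E'
import cv2,numpy as np
def crop(n,x0,y0,x1,y1,k,o):
    im=cv2.imread(f"pics/{n}0.png")[y0:y1,x0:x1]; cv2.imwrite(f"pics/{o}.png",cv2.resize(im,None,fx=k,fy=k,interpolation=cv2.INTER_NEAREST))
crop("scene",395,220,465,275,8,"c5"); crop("side",225,305,315,385,7,"c6");crop("scene",280,185,350,245,8,"c7")
E
```

```text
(no output)
```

View pics/c5.png

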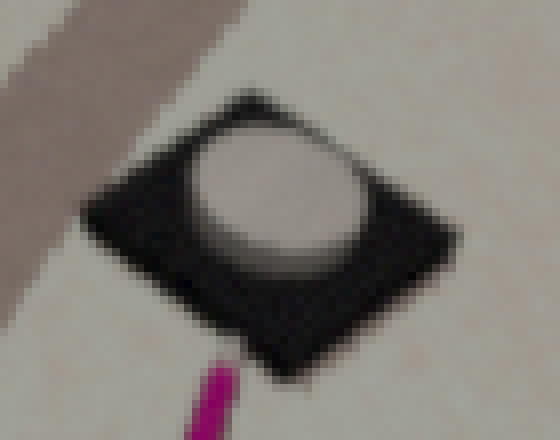

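View pics/c6.png

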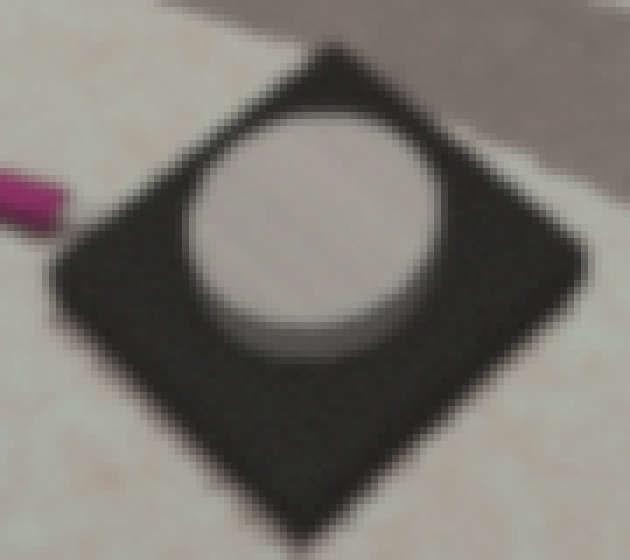

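View pics/c7.png

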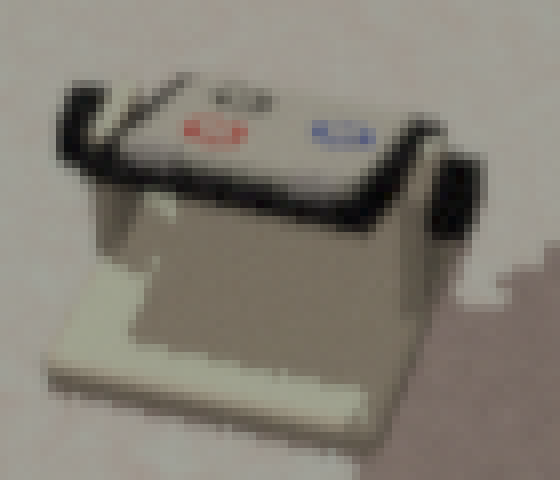

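Call:
drive_tool(
  series=[
    [1,[-50,-15,-15],[0,0,4]],
    [1,[-110,-30,-30],[0,0,8]],
    [1,[-170,-45,-45],[0,0,12]],
    [1,[-230,-60,-50],[0,0,16]],
    [1,[-285,-72,-50],[0,0,20]],
  ],
)

```text
time: 0.78
tcp_pos: [0.5022, -0.287, 0.2818]
tool_rot: [0.0, 0.82, 0.573, 0.0]
contact_force: [0.9, -0.1, 0.3]
finger_gap: 0.0853
```

Call:
drive_tool(
  series=[
    [1,[0,0,0],[0,0,0]],
    [1,[0,0,0],[0,0,0]],
  ],
)

```text
time: 1.02
tcp_pos: [0.5029, -0.2848, 0.281]
tool_rot: [-0.0, 0.819, 0.574, -0.0]
contact_force: [0.3, 0.4, 0.4]
finger_gap: 0.0855
```

```bash
cat >> h.py <<'E'
def snap(tag,names=("wrist",)):
    from plant import observe,grab_frame
    import pickle
    out={}
    for n in names:
        s=observe(); f=grab_frame(n); cv2.imwrite(f"pics/{n}{tag}.png",f["pixels"][:,:,::-1]); out[n]=(f,s)
    pickle.dump(out,open(f"pics/{tag}.pkl","wb")); print(s["time"],s["tcp_pos"],s["tool_rot"],s["joint_positions"],s["contact_force"],s["finger_gap"])
    return out
def load(tag):
    import pickle; return pickle.load(open(f"pics/{tag}.pkl","rb"))
E
python3 -c "
from h import *
snap('1')"
```

```text
1.025 [ 0.50292243 -0.28483678  0.28098335] [-3.84581915e-04  8.19178826e-01  5.73538057e-01 -4.16877120e-06] [-6.48717767e-01  1.45917170e-01  1.34345598e+00  2.28396393e-04
  1.65295426e+00 -2.99539657e-01] [0.34914884 0.40330961 0.39314354] 0.085495145162025
```

View pics/wrist1.png

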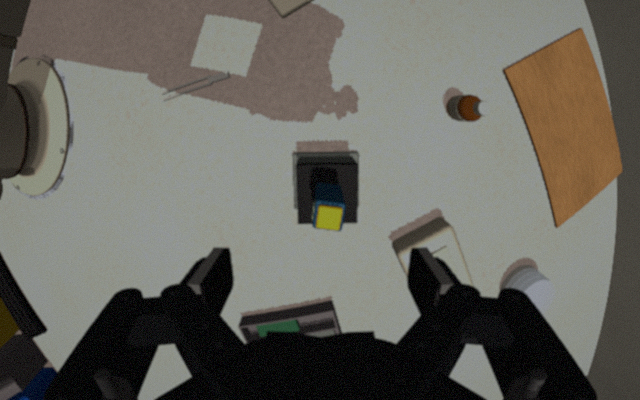

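```bash
python3 - <<'E'
import cv2
im=cv2.imread("pics/wrist1.png")[135:245,275:380]; cv2.imwrite("pics/c8.png",cv2.resize(im,None,fx=5,fy=5,interpolation=cv2.INTER_NEAREST))
E
```

```text
(no output)
```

View pics/c8.png

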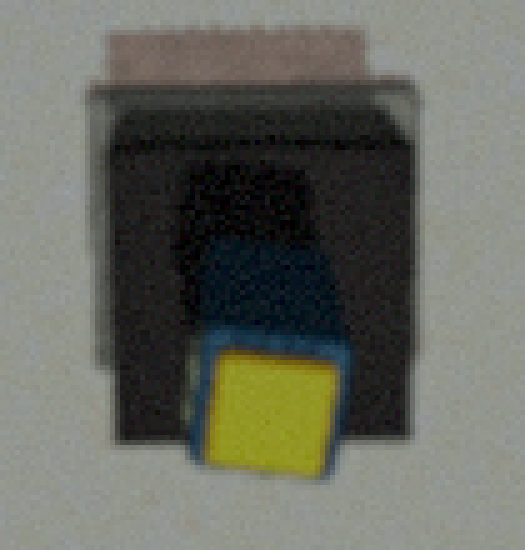

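```bash
python3 - <<'E'
from h import *
f,s=load('1')['wrist']; im=f["pixels"]
hsv=cv2.cvtColor(im,cv2.COLOR_RGB2HSV)
m=cv2.inRange(hsv,(22,120,90),(38,255,255)); m[:, :280]=0;m[:,380:]=0
cs,_=cv2.findContours(m,cv2.RETR_EXTERNAL,cv2.CHAIN_APPROX_NONE); c=max(cs,key=cv2.contourArea)
rect=cv2.minAreaRect(c); print(cv2.contourArea(c),rect)
P=[onz(f,p,.164,s) for p in cv2.boxPoints(rect)]; print(np.round(P,4)); print("cap",np.mean(P,0))
for i in range(4):
    d=P[i]-P[i-1]; print(np.linalg.norm(d),np.degrees(np.arctan2(d[1],d[0]))%90)
S0=np.array([.503,-.3075,.082])
E
```

```text
499.5 ((328.6099853515625, 217.22999572753906), (24.18305206298828, 22.627418518066406), 8.130102157592773)
[[ 0.4889 -0.3098  0.164 ]
 [ 0.4988 -0.2911  0.164 ]
 [ 0.5174 -0.3012  0.164 ]
 [ 0.508  -0.3202  0.164 ]]
cap [ 0.50327397 -0.30557897  0.164     ]
0.021702235713478384 61.29541220319709
0.021087090355893953 62.182460460887086
0.02119301624237647 61.57702978917919
0.021205212776489114 63.5546551478492
```

Call:
drive_tool(
  series=[
    [1,[-10,4,10],[0,0,4]],
    [1,[-19.5,7.5,40],[0,0,8]],
    [1,[-19.5,7.5,80],[0,0,8]],
    [1,[-19.5,7.5,80],[0,0,8]],
  ],
)

```text
time: 1.58
tcp_pos: [0.5029, -0.304, 0.199]
tool_rot: [-0.002, 0.857, 0.516, -0.001]
contact_force: [0.6, -0.0, 0.5]
finger_gap: 0.0852
```

```bash
python3 - <<'E'
from h import *
f,s=snap('2')['wrist']; im=f["pixels"]
hsv=cv2.cvtColor(im,cv2.COLOR_RGB2HSV)
m=cv2.inRange(hsv,(22,120,90),(38,255,255)); m[:, :260]=0;m[:,380:]=0
cs,_=cv2.findContours(m,cv2.RETR_EXTERNAL,cv2.CHAIN_APPROX_NONE); c=max(cs,key=cv2.contourArea)
rect=cv2.minAreaRect(c); print(cv2.contourArea(c),rect)
P=[onz(f,p,.164,s) for p in cv2.boxPoints(rect)]; print("cap",np.mean(P,0))
T=T_tool(s); print("in tool",np.linalg.inv(T)@np.append(np.mean(P,0),1)*1000)
for i in range(4):
    d=T[:3,:3].T@(P[i]-P[i-1]); print(np.linalg.norm(d),np.degrees(np.arctan2(d[1],d[0]))%90)
E
```

```text
1.575 [ 0.50289885 -0.30404631  0.19903136] [-2.20378239e-03  8.56661852e-01  5.15873044e-01 -7.85522221e-04] [-6.74876864e-01  1.92430480e-01  1.45361954e+00  5.38895773e-05
  1.50022152e+00 -1.88140673e-01] [ 0.61241456 -0.00636982  0.52002983] 0.0851794407928899
1006.5 ((323.0, 232.5), (31.0, 34.0), 90.0)
cap [ 0.50374719 -0.30554059  0.164     ]
in tool [-9.56432634e-01  1.60940662e+00  3.50234769e+01  1.00000000e+03]
0.020594533518608137 0.8129410441815805
0.020518711321805588 89.8480182062992
0.02059850419108516 88.66640284970183
0.02129031148962873 89.85476650429091
```

View pics/wrist2.png

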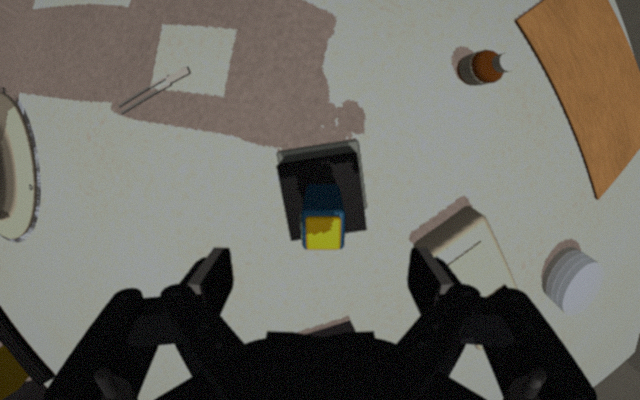

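Call:
drive_tool(
  series=[
    [1,[-1,1.5,40],[0,0,0]],
    [1,[-1,1.5,75],[0,0,0]],
    [1,[-1,1.5,86],[0,0,0]],
    [1,[-1,1.5,86],[0,0,0]],
  ],
)

```text
time: 2.12
tcp_pos: [0.5048, -0.3075, 0.1167]
tool_rot: [0.0, 0.857, 0.515, 0.0]
contact_force: [0.2, 0.3, 1.1]
finger_gap: 0.0853
```

Call:
drive_tool(
  series=[
    [0,[0,0,0],[0,0,0]],
    [0,[0,0,0],[0,0,0]],
    [0,[0,0,0],[0,0,0]],
    [0,[0,0,0],[0,0,0]],
    [0,[0,0,0],[0,0,0]],
  ],
)

```text
time: 2.75
tcp_pos: [0.5044, -0.3077, 0.1159]
tool_rot: [0.0, 0.857, 0.515, 0.0]
contact_force: [-0.2, 0.4, 6.9]
finger_gap: 0.0274
```

```bash
python3 - <<'E'
from h import *
snap('3',("wrist","side"))
E
```

```text
2.8 [ 0.50440992 -0.30767716  0.11582491] [4.08222539e-04 8.57175853e-01 5.15023661e-01 1.38873465e-04] [-6.78062867e-01  2.46361413e-01  1.56069738e+00 -2.11039736e-05
  1.33367171e+00 -1.89332209e-01] [-0.45764672 -0.11980335  5.93689028] 0.027097458079855072
```

View pics/wrist3.png

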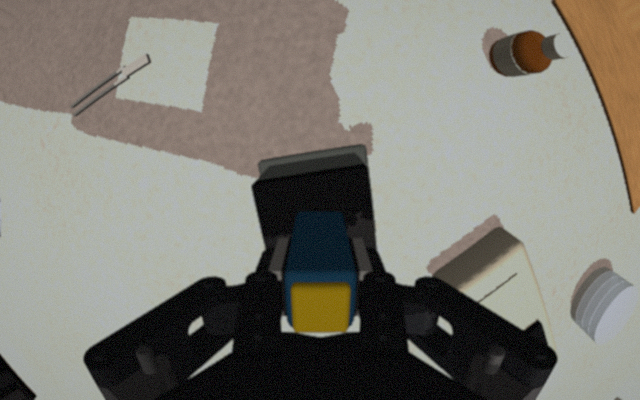

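View pics/side3.png

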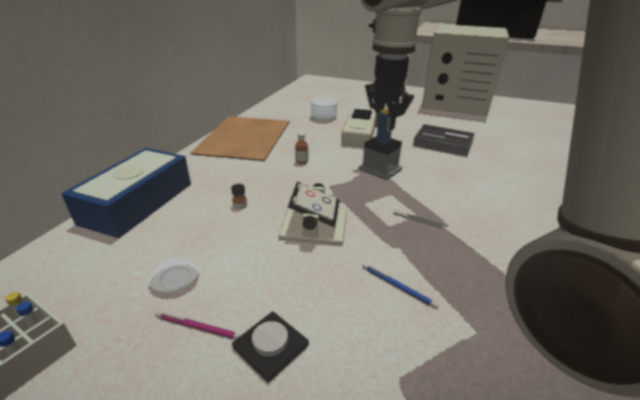

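Call:
drive_tool(
  series=[
    [0,[0,0,-15],[0,0,0]],
    [0,[0,0,-50],[0,0,0]],
    [0,[0,0,-90],[0,0,0]],
    [0,[0,0,-110],[0,0,0]],
    [0,[0,0,-110],[0,0,0]],
  ],
)

```text
time: 3.48
tcp_pos: [0.5046, -0.3078, 0.2272]
tool_rot: [0.001, 0.857, 0.515, 0.0]
contact_force: [0.7, 0.3, -2.3]
finger_gap: 0.0273
```

```bash
python3 - <<'E'
from h import *
o=snap('4',("wrist","side","scene"))
f,s=o["wrist"]
T=T_tool(s);print(T)
for n,x0,y0,x1,y1,k in(("side",340,60,430,160,6),("scene",200,60,280,160,6),("wrist",250,180,390,350,4)):
    im=cv2.imread(f"pics/{n}4.png")[y0:y1,x0:x1]; cv2.imwrite(f"pics/{n}4c.png",cv2.resize(im,None,fx=k,fy=k,interpolation=cv2.INTER_NEAREST))
sc=o["scene"][0];sd=o["side"][0]
c=lambda a,b,x0,y0,k:np.array([x0+a/k-.5,y0+b/k-.5])
print("ref",onz(sc,c(280,187,395,220,8),.026),onz(sd,c(314,218,225,305,7),.026))
E
```

```text
3.575 [ 0.50397224 -0.30733538  0.22463999] [-4.01296193e-04  8.57178626e-01  5.15019032e-01 -1.99910267e-04] [-6.78034018e-01  1.85194234e-01  1.41045328e+00 -9.88579264e-05
  1.54683634e+00 -1.89295103e-01] [-0.24877908  0.48439933 -2.89796519] 0.0272236670764311
[[ 4.69487208e-01  8.82936853e-01  2.06781458e-03  5.04551359e-01]
 [ 8.82939083e-01 -4.69484276e-01 -1.75804034e-03 -3.07793774e-01]
 [-5.81432173e-04  2.65113176e-03 -9.99996317e-01  2.27205523e-01]
 [ 0.00000000e+00  0.00000000e+00  0.00000000e+00  1.00000000e+00]]
ref [0.52653515 0.28260362 0.026     ] [0.52726014 0.28303293 0.026     ]
```

View pics/side4c.png

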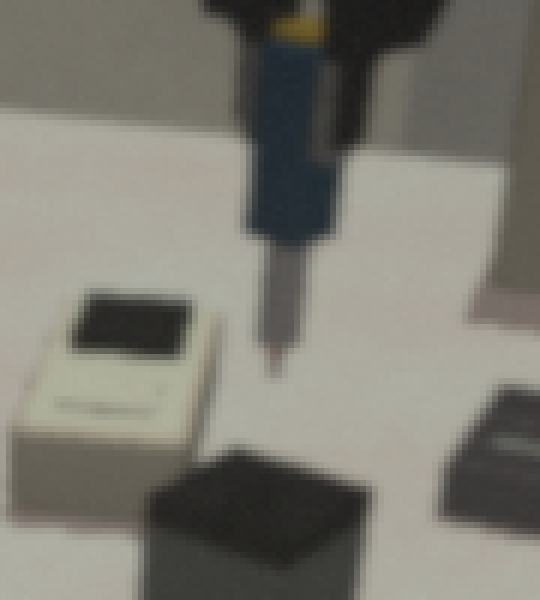

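View pics/scene4c.png

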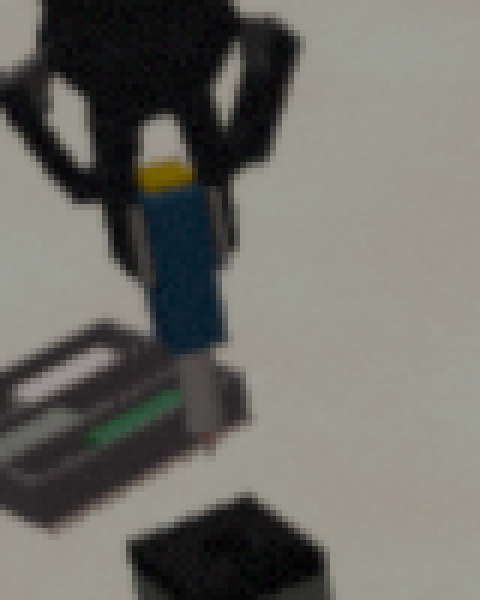

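View pics/wrist4c.png

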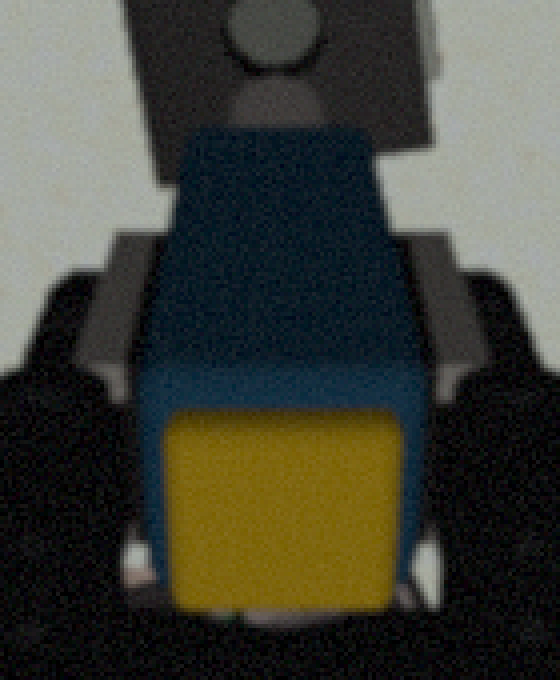

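```bash
python3 - <<'E'
from h import *
from plant import *
o=load('4');sc=o["scene"][0];sd=o["side"][0];wr,s=o["wrist"]
c=lambda a,b,x0,y0,k:np.array([x0+a/k-.5,y0+b/k-.5])
tip,r=tri(ray(sd,c(275,376,340,60,6)),ray(sc,c(207,445,200,60,6))); print("tip",tip,r)
noz,r=tri(ray(sd,c(277,345,340,60,6)),ray(sc,c(203,430,200,60,6))); print("noseend",noz,r)
sh,r=tri(ray(sd,c(292,236,340,60,6)),ray(sc,c(188,348,200,60,6))); print("shoulder~",sh,r)
cap,r=tri(ray(sd,c(298,28,340,60,6)),ray(sc,c(165,176,200,60,6))); print("cap~",cap,r)
for n in(1,2,3):
    grab_frame("side"); q=observe(); print(q["time"],q["tcp_pos"],q["contact_force"],q["tool_rot"])
E
```

```text
tip [ 0.50235632 -0.30925508  0.13635421] [np.float64(0.0018716755818821626), np.float64(0.0018716755818821678)]
noseend [ 0.50377622 -0.30901147  0.14753516] [np.float64(0.0002932980378679523), np.float64(0.00029329803786806637)]
shoulder~ [ 0.50361916 -0.3100493   0.19117849] [np.float64(0.0018799486923793767), np.float64(0.001879948692379411)]
cap~ [ 0.50845812 -0.30186922  0.274489  ] [np.float64(7.836803917945531e-05), np.float64(7.836803917951019e-05)]
3.675 [ 0.50385012 -0.30724737  0.22408118] [ 0.15238462 -0.21272269 -1.22375809] [-8.87213588e-04  8.57182311e-01  5.15012196e-01 -3.68256676e-04]
3.725 [ 0.50389034 -0.307304    0.22412925] [ 0.56781246  0.20573099 -2.39293561] [-8.50426325e-04  8.57182076e-01  5.15012652e-01 -3.65208759e-04]
3.775 [ 0.50395899 -0.3073102   0.22427635] [-0.4695424  -0.39570836 -1.85885149] [-7.67226126e-04  8.57165284e-01  5.15040763e-01 -3.17655106e-04]
```

```bash
python3 - <<'E'
from h import *
o=load('4');wr,s=o["wrist"]
s0=dict(tcp_pos=[0,0,0],tool_rot=[1,0,0,0])
c=lambda a,b,x0=250,y0=180,k=4:np.array([x0+a/k-.5,y0+b/k-.5])
def at(p,z): return np.round(onz(wr,p,z/1000,s0)*1000,1)
print("cap corners",[at(c(*p),-48.2) for p in((165,412),(402,412),(395,606),(172,606))])
print("face top edge L,R",at(c(138,365),-42.2),at(c(432,365),-42.2))
print("face bottom edge L,R",at(c(188,127),33.8),at(c(376,127),33.8))
E
```

```text
cap corners [array([ 13.9, -10.4, -48.2]), array([ 13.9,  10.3, -48.2]), array([ -8.4,  10.7, -48.2]), array([ -8.5, -10.7, -48.2])]
face top edge L,R [ 15.3 -13.4 -42.2] [ 15.3  13.5 -42.2]
face bottom edge L,R [ 13.4 -14.3  33.8] [13.4 13.7 33.8]
```

Call:
drive_tool(
  series=[
    [0,[30,-14,-10],[0,0,0]],
    [0,[75,-36,-15],[0,0,0]],
    [0,[125,-60,-15],[0,0,0]],
    [0,[175,-84,-15],[0,0,0]],
    [0,[225,-108,-15],[0,0,0]],
  ],
)

```text
time: 4.4
tcp_pos: [0.5141, -0.0564, 0.2399]
tool_rot: [-0.0, 0.857, 0.515, -0.0]
contact_force: [1.1, -0.5, -1.8]
finger_gap: 0.0272
```

Call:
drive_tool(
  series=[
    [0,[50,-24,0],[0,0,0]],
    [0,[100,-48,0],[0,0,0]],
    [0,[150,-72,0],[0,0,0]],
    [0,[200,-96,0],[0,0,0]],
    [0,[250,-120,0],[0,0,0]],
  ],
)

```text
time: 5.03
tcp_pos: [0.5256, 0.2208, 0.2398]
tool_rot: [-0.0, 0.857, 0.515, -0.0]
contact_force: [1.3, -0.2, -1.3]
finger_gap: 0.0272
```

Call:
drive_tool(
  series=[
    [0,[35,-17,10],[0,0,0]],
    [0,[55,-26,15],[0,0,0]],
    [0,[59,-29,15],[0,0,0]],
    [0,[59,-29,15],[0,0,0]],
    [0,[59,-29,15],[0,0,0]],
  ],
)

```text
time: 5.65
tcp_pos: [0.5283, 0.2836, 0.2257]
tool_rot: [0.0, 0.857, 0.515, 0.0]
contact_force: [-0.2, -0.3, -1.0]
finger_gap: 0.0273
```

```bash
python3 - <<'E'
from h import *
o=snap('5',("side","scene"))
E
```

```text
5.7 [0.52824995 0.28369255 0.22569292] [8.57962992e-05 8.57458879e-01 5.14552443e-01 2.15622021e-04] [ 3.64454570e-01  2.03352035e-01  1.38681569e+00 -9.34383506e-05
  1.55097030e+00  8.54281476e-01] [-1.07475687 -0.32466833 -1.04245334] 0.027230029030117876
```

View pics/side5.png

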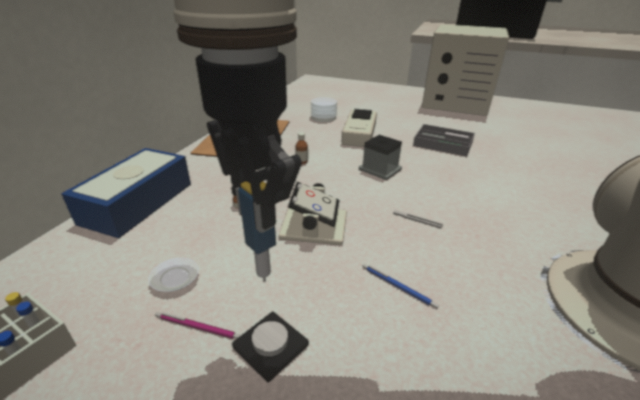

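View pics/scene5.png

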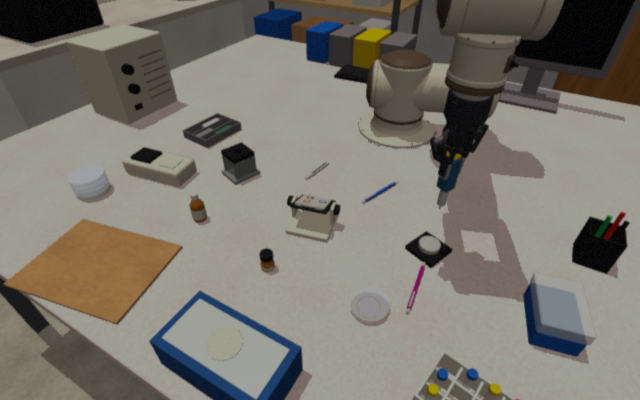

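```bash
python3 - <<'E'
from h import *
o=load('5')
for n,x0,y0,x1,y1,k in(("side",225,170,305,290,5),("scene",425,140,475,220,7)):
    im=cv2.imread(f"pics/{n}5.png")[y0:y1,x0:x1]; cv2.imwrite(f"pics/{n}5c.png",cv2.resize(im,None,fx=k,fy=k,interpolation=cv2.INTER_NEAREST))
E
```

```text
(no output)
```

View pics/side5c.png

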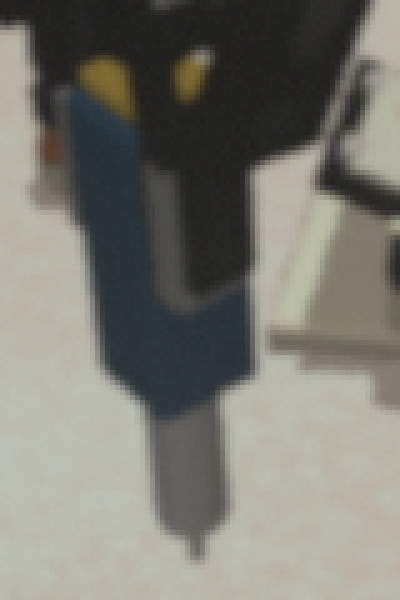

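View pics/scene5c.png

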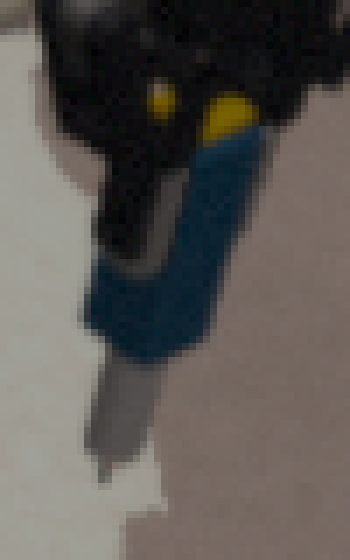

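```bash
python3 - <<'E'
from h import *
o=load('5');sc,s=o["scene"];sd=o["side"][0]
c=lambda a,b,x0,y0,k:np.array([x0+a/k-.5,y0+b/k-.5])
T=T_tool(s)
tip,r=tri(ray(sd,c(197,561,225,170,5)),ray(sc,c(104,481,425,140,7))); print("tip",tip,r, "in tool",(np.linalg.inv(T)@np.append(tip,1))*1000)
# vertical check: project vertical line through tip: predict nose/shoulder pixels
for h in (.014,.058,.08):
    for n,f,x0,y0,k in(("side",sd,225,170,5),("scene",sc,425,140,7)):
        p=proj(f,tip+[0,0,h]); print(h,n,(p+.5-[x0,y0])*k)
E
```

```text
tip [0.52635989 0.28415959 0.13448967] [np.float64(0.0005568373017242132), np.float64(0.0005568373017241762)] in tool [-5.02767629e-01 -1.92120418e+00  9.12024088e+01  1.00000000e+03]
0.014 side [194.40800611 518.23105636]
0.014 scene [114.33507052 448.15676219]
0.058 side [180.92101433 379.9345245 ]
0.058 scene [144.80864097 335.16623324]
0.08 side [173.58377852 304.69800895]
0.08 scene [160.883922   275.56197688]
```

Call:
drive_tool(
  series=[
    [0,[0,0,30],[0,0,0]],
    [0,[0,0,65],[0,0,0]],
    [0,[0,0,92],[0,0,0]],
    [0,[0,0,100],[0,0,0]],
    [0,[0,0,100],[0,0,0]],
  ],
)

```text
time: 6.38
tcp_pos: [0.5282, 0.2844, 0.1258]
tool_rot: [-0.0, 0.857, 0.515, 0.0]
contact_force: [-0.5, -0.6, -1.2]
finger_gap: 0.0275
```

Call:
drive_tool(
  series=[
    [0,[0,0,1],[0,0,0]],
    [0,[0,0,2],[0,0,0]],
    [0,[0,0,3],[0,0,0]],
    [0,[0,0,4],[0,0,0]],
    [0,[0,0,4],[0,0,0]],
  ],
)

```text
time: 7.0
tcp_pos: [0.5279, 0.2847, 0.1212]
tool_rot: [-0.0, 0.857, 0.515, -0.0]
contact_force: [-0.5, 0.1, -1.0]
finger_gap: 0.0277
```

```bash
cat >> h.py <<'E'
def forces(n=4):
    from plant import observe,grab_frame
    F=[];P=[]
    for i in range(n):
        f=grab_frame("side"); s=observe(); F.append(s["contact_force"]);P.append(s["tcp_pos"])
    print(s["time"],"F",np.mean(F,0).round(2),np.std(F,0).round(2),"P",np.mean(P,0).round(5)); return f,s
E
python3 -c "
from h import *
forces()"
```

```text
7.2 F [ 0.1  -0.01 -1.8 ] [0.29 0.44 0.19] P [0.52798 0.28467 0.12129]
```

Call:
drive_tool(
  series=[
    [0,[0,0,1.5],[0,0,0]],
    [0,[0,0,3],[0,0,0]],
    [0,[0,0,4.5],[0,0,0]],
    [0,[0,0,6],[0,0,0]],
    [0,[0,0,6],[0,0,0]],
  ],
)

```text
time: 7.82
tcp_pos: [0.528, 0.2847, 0.1152]
tool_rot: [-0.0, 0.857, 0.515, -0.0]
contact_force: [-0.1, -0.6, 0.8]
finger_gap: 0.0272
```

```bash
python3 -c "
from h import *
forces()"
```

```text
8.025 F [-0.5   0.1   0.43] [0.26 0.37 0.55] P [0.52799 0.28466 0.11534]
```

Call:
drive_tool(
  series=[
    [0,[0,0,1],[0,0,0]],
    [0,[0,0,1],[0,0,0]],
    [0,[0,0,1],[0,0,0]],
    [0,[0,0,1],[0,0,0]],
    [0,[0,0,1],[0,0,0]],
  ],
)

```text
time: 8.65
tcp_pos: [0.528, 0.2847, 0.1143]
tool_rot: [-0.0, 0.857, 0.515, -0.0]
contact_force: [-0.4, 0.2, 0.9]
finger_gap: 0.0273
```

Call:
drive_tool(
  series=[
    [0,[0,0,0],[0,0,0]],
    [0,[0,0,0],[0,0,0]],
    [0,[0,0,0],[0,0,0]],
    [0,[0,0,0],[0,0,0]],
    [0,[0,0,0],[0,0,0]],
  ],
)

```text
time: 9.28
tcp_pos: [0.528, 0.2847, 0.1143]
tool_rot: [-0.0, 0.857, 0.515, -0.0]
contact_force: [-0.6, 0.2, -0.2]
finger_gap: 0.0273
```

```bash
python3 - <<'E'
from h import *
f,s=forces(6)
im=f["pixels"][240:360,215:325,::-1]; cv2.imwrite("pics/side6c.png",cv2.resize(im,None,fx=5,fy=5,interpolation=cv2.INTER_NEAREST))
o=snap('6',('scene',)); im=o['scene'][0]["pixels"][180:270,400:470,::-1]; cv2.imwrite("pics/scene6c.png",cv2.resize(im,None,fx=6,fy=6,interpolation=cv2.INTER_NEAREST))
E
```

```text
9.575 F [-0.27  0.03  0.28] [0.26 0.35 0.62] P [0.52797 0.28466 0.11428]
9.575 [0.52799992 0.28465959 0.11429435] [-2.99621062e-05  8.57181642e-01  5.15014205e-01 -2.27590451e-05] [3.66044967e-01 2.65922698e-01 1.53935126e+00 5.25215733e-05
 1.33637395e+00 8.54780651e-01] [-0.48201323  0.41086095  0.29114575] 0.02729372843212522
```

View pics/side6c.png

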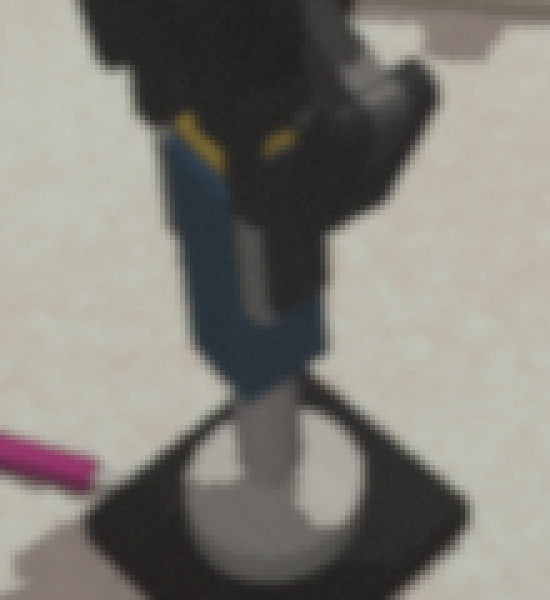

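View pics/scene6c.png

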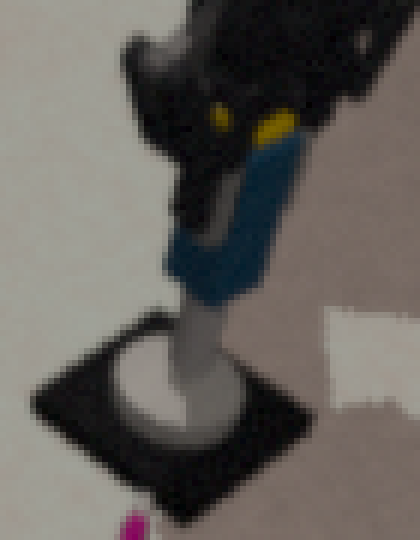

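Call:
drive_tool(
  series=[
    [0,[0,0,1.5],[0,0,0]],
    [0,[0,0,1.5],[0,0,0]],
    [0,[0,0,1.5],[0,0,0]],
    [0,[0,0,1.5],[0,0,0]],
    [0,[0,0,1.5],[0,0,0]],
  ],
)

```text
time: 10.25
tcp_pos: [0.528, 0.2847, 0.1128]
tool_rot: [-0.0, 0.857, 0.515, -0.0]
contact_force: [-0.7, 1.6, 2.0]
finger_gap: 0.0276
```

```bash
python3 - <<'E'
from h import *
f,s=forces(10)
E
```

```text
10.75 F [-0.17  0.23  0.82] [0.42 0.24 0.53] P [0.52797 0.28466 0.11278]
```

Call:
drive_tool(
  series=[
    [0,[0,0,-8],[0,0,0]],
    [0,[0,0,-30],[0,0,0]],
    [0,[0,0,-75],[0,0,0]],
    [0,[0,0,-100],[0,0,0]],
    [0,[0,0,-100],[0,0,0]],
  ],
)

```text
time: 11.38
tcp_pos: [0.5286, 0.2849, 0.2149]
tool_rot: [0.0, 0.857, 0.515, 0.002]
contact_force: [-0.7, -0.4, -1.6]
finger_gap: 0.0277
```

```bash
python3 - <<'E'
from h import *
f,s=forces(6)
E
```

```text
11.675 F [-0.27 -0.04 -1.93] [0.13 0.28 0.56] P [0.5277  0.28453 0.21187]
```

Call:
drive_tool(
  series=[
    [0,[-30,20,-10],[0,0,0]],
    [0,[-80,54,-25],[0,0,0]],
    [0,[-130,88,-28],[0,0,0]],
    [0,[-180,122,-28],[0,0,0]],
    [0,[-230,156,-28],[0,0,0]],
  ],
)

```text
time: 12.3
tcp_pos: [0.5575, 0.0064, 0.2403]
tool_rot: [-0.0, 0.857, 0.515, -0.0]
contact_force: [1.4, 0.7, -1.9]
finger_gap: 0.0276
```

Call:
drive_tool(
  series=[
    [0,[-40,27,0],[0,0,0]],
    [0,[-58,39,0],[0,0,0]],
    [0,[-58,39,0],[0,0,0]],
    [0,[-58,39,0],[0,0,0]],
    [0,[-58,39,0],[0,0,0]],
  ],
)

```text
time: 12.92
tcp_pos: [0.5649, -0.06, 0.2408]
tool_rot: [-0.0, 0.857, 0.516, 0.0]
contact_force: [0.5, -0.1, -1.3]
finger_gap: 0.0277
```

```bash
python3 - <<'E'
from h import *
o=snap('7',("wrist","side","scene"))
E
```

```text
13.025 [ 0.5649722  -0.06026961  0.24085462] [-7.74190129e-06  8.56841868e-01  5.15579297e-01  4.31189720e-05] [-2.41900342e-01  1.33210724e-01  1.43781052e+00  7.18372541e-05
  1.57052125e+00  2.45528774e-01] [ 0.03084381  0.13002594 -1.88587695] 0.027429359795916604
```

View pics/wrist7.png

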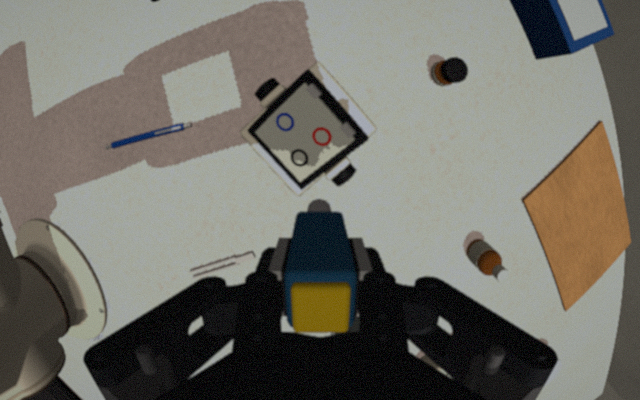

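View pics/side7.png

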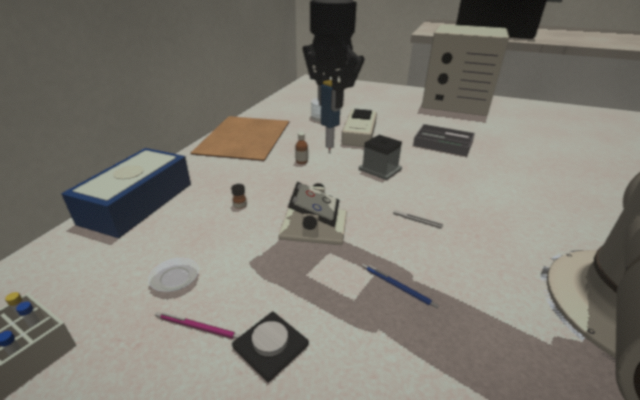

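```bash
python3 - <<'E'
from h import *
o=load('7');wr7,s7=o["wrist"];sd=o["side"][0];sc=o["scene"][0]
wr0=dict(np.load("pics/wrist0.npz")); s0=dict(tcp_pos=[.574764,0,.230686],tool_rot=[-4.86e-4,.7071111,.7071022,-3.6e-4])
sd0=dict(np.load("pics/side0.npz"));sc0=dict(np.load("pics/scene0.npz"))
def ell(f,box,col):
    im=f["pixels"].astype(int); x0,y0,x1,y1=box; r,g,b=[im[y0:y1,x0:x1,i] for i in range(3)]
    w={"red":r-(g+b)/2,"blue":b-(r+g)/2}[col]; w=w-np.median(w); t=.35*w.max(); m=(w>t).astype(np.uint8)
    cs,_=cv2.findContours(m,cv2.RETR_EXTERNAL,cv2.CHAIN_APPROX_NONE); c=max(cs,key=cv2.contourArea)
    e=cv2.fitEllipse(c); return np.array(e[0])+[x0,y0],e[1]
res={}
for nm,f,s,bx in(("wr0",wr0,s0,(315,185,352,222)),("wr7",wr7,s7,(308,122,336,150)),("sd0",sd0,None,(298,185,322,202)),("sd7",sd,None,(298,185,322,202)),("sc0",sc0,None,(298,196,316,206))):
    uv,a=ell(f,bx,"red"); res[nm]=(f,s,uv); print("red",nm,uv.round(2),np.round(a,1),"on z.0722",onz(f,uv,.0722,s).round(4))
print(tri(*[ray(f,uv,s) for n,(f,s,uv) in res.items() if n!="sc0"]))
print(tri(*[ray(f,uv,s) for n,(f,s,uv) in res.items()]))
bl={}
for nm,f,s,bx in(("wr0",wr0,s0,(290,155,325,190)),("wr7",wr7,s7,(272,108,298,136)),("sd0",sd0,None,(308,198,326,216)),):
    uv,a=ell(f,bx,"blue"); bl[nm]=(f,s,uv); print("blue",nm,uv.round(2),np.round(a,1))
print(tri(*[ray(f,uv,s) for n,(f,s,uv) in bl.items()]))
im=wr7["pixels"][55:205,235:385,::-1]; cv2.imwrite("pics/c9.png",cv2.resize(im,None,fx=5,fy=5,interpolation=cv2.INTER_NEAREST)[:,:])
E
```

```text
red wr0 [333.15 202.43] [16.7 18.9] on z.0722 [ 0.5881 -0.0178  0.0722]
red wr7 [321.4  136.03] [17.5 19.2] on z.0722 [ 0.5883 -0.018   0.0722]
red sd0 [309.8  193.01] [ 5.7 10.1] on z.0722 [ 0.5896 -0.0217  0.0722]
red sd7 [309.65 193.04] [5.6 9.9] on z.0722 [ 0.5898 -0.0215  0.0722]
red sc0 [306.48 200.98] [2.3 8.2] on z.0722 [ 0.5862 -0.02    0.0722]
(array([ 0.58811954, -0.01751278,  0.07484572]), [np.float64(0.000470993736387107), np.float64(0.000396132688165921), np.float64(0.0002503356520830983), np.float64(7.640976447989252e-05)])
(array([ 0.58829064, -0.01790464,  0.07453537]), [np.float64(0.0007941204216548842), np.float64(0.00010567914958494705), np.float64(0.0002765699689261983), np.float64(9.38671886095278e-05), np.float64(0.0006916474809387587)])
blue wr0 [307.37 171.11] [16.8 19. ]
blue wr7 [284.65 121.47] [16.6 18.2]
blue sd0 [316.38 207.02] [5.8 9.9]
(array([0.56202616, 0.01271522, 0.06612833]), [np.float64(0.0004051389150150834), np.float64(0.0003179282598800272), np.float64(0.0003426044654642112)])
```

```bash
python3 - <<'E'
import cv2
im=cv2.imread("pics/wrist7.png")[58:203,235:385]; cv2.imwrite("pics/c9.png",cv2.resize(im,None,fx=4,fy=4,interpolation=cv2.INTER_NEAREST))
E
```

```text
(no output)
```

View pics/c9.png

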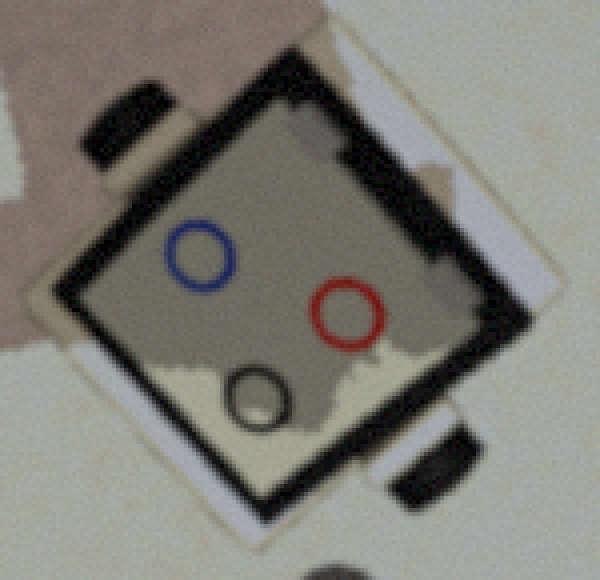

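```bash
python3 - <<'E'
from h import *
o=load('7');wr7,s7=o["wrist"]
wr0=dict(np.load("pics/wrist0.npz")); s0=dict(tcp_pos=[.574764,0,.230686],tool_rot=[-4.86e-4,.7071111,.7071022,-3.6e-4])
c=lambda a,b,x0,y0,k:np.array([x0+a/k-.5,y0+b/k-.5])
def run(f,s,obj,px):
    N=[]
    for p in px:
        K=f["K"];u=(p[0]-K[0,2])/K[0,0];v=(p[1]-K[1,2])/K[1,1];th=np.hypot(u,v);N.append([u*np.tan(th)/th,v*np.tan(th)/th])
    N=np.array(N)
    n,rv,tv,er=cv2.solvePnPGeneric(np.array(obj,float),N.reshape(-1,1,2),np.eye(3),None,flags=cv2.SOLVEPNP_IPPE)
    E=T_tool(s)@f["T_tool_cam"]@np.diag([1,-1,-1,1])
    for i in range(n):
        M=E[:3,:3]@cv2.Rodrigues(rv[i])[0]; t=E[:3,:3]@tv[i].ravel()+E[:3,3]; nn=M[:,2]
        print("err px",er[i].ravel()*f["K"][0,0],"n",nn.round(3),"tilt",np.arccos(nn[2]).round(3),"yaw",np.degrees(np.arctan2(-nn[1],-nn[0])).round(1),"yawx",np.degrees(np.arctan2(M[1,0],M[0,0])).round(1),"ctr",t.round(4), "ctr+(16,-14)",(t+M@[.016,-.014,0]).round(4))
tab=[(.05,.046,0),(.05,-.046,0),(-.05,-.046,0),(-.05,.046,0)]
print("wr0 table");run(wr0,s0,tab,[c(a,b,255,115,4) for a,b in((400,97),(470,440),(138,465),(57,163))])
print("wr7 table");run(wr7,s7,tab,[c(a,b,235,58,4) for a,b in((295,45),(530,320),(265,520),(60,290))])
# base edges yaw, wr7 base corners z=.014
q=[(330,15),(565,283),(258,550),(27,292)]
P=[onz(wr7,c(a,b,235,58,4),.014,s7) for a,b in q]; print(np.round(P,4))
for i in range(4):
    d=P[i]-P[i-1]; print("base",np.linalg.norm(d).round(4),np.degrees(np.arctan2(d[1],d[0]))%90)
print("ctr",np.mean(P,0))
E
```

```text
wr0 table
err px [0.13862866] n [-0.34  -0.083  0.937] tilt 0.357 yaw 13.7 yawx 13.0 ctr [ 0.5736 -0.0092  0.0504] ctr+(16,-14) [ 0.5914 -0.0194  0.0559]
err px [3.92089396] n [0.349 0.509 0.787] tilt 0.666 yaw -124.4 yawx 1.3 ctr [ 0.5784 -0.0047  0.0535] ctr+(16,-14) [ 0.5961 -0.0164  0.0532]
wr7 table
err px [0.61538195] n [-0.331 -0.025  0.943] tilt 0.338 yaw 4.4 yawx 13.9 ctr [ 0.5733 -0.0072  0.0454] ctr+(16,-14) [ 0.591  -0.0171  0.0514]
err px [4.37157062] n [0.468 0.081 0.88 ] tilt 0.495 yaw -170.2 yawx 13.4 ctr [ 0.579  -0.0062  0.0499] ctr+(16,-14) [ 0.5957 -0.0166  0.042 ]
[[ 0.6238  0.0598  0.014 ]
 [ 0.6486 -0.0431  0.014 ]
 [ 0.5283 -0.073   0.014 ]
 [ 0.505   0.0307  0.014 ]]
base 0.1223 13.730943972419157
base 0.1058 13.55567129945706
base 0.1239 13.95501318787558
base 0.1063 12.703576844561155
ctr [ 0.57641849 -0.00638832  0.014     ]
```

```bash
python3 - <<'E'
from h import *
import cv2
im=cv2.imread("pics/side7.png")[175:245,275:355]; cv2.imwrite("pics/c10.png",cv2.resize(im,None,fx=9,fy=9,interpolation=cv2.INTER_CUBIC))
im=cv2.imread("pics/scene7.png")[185:245,280:350]; cv2.imwrite("pics/c11.png",cv2.resize(im,None,fx=9,fy=9,interpolation=cv2.INTER_CUBIC))
E
```

```text
(no output)
```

View pics/c10.png

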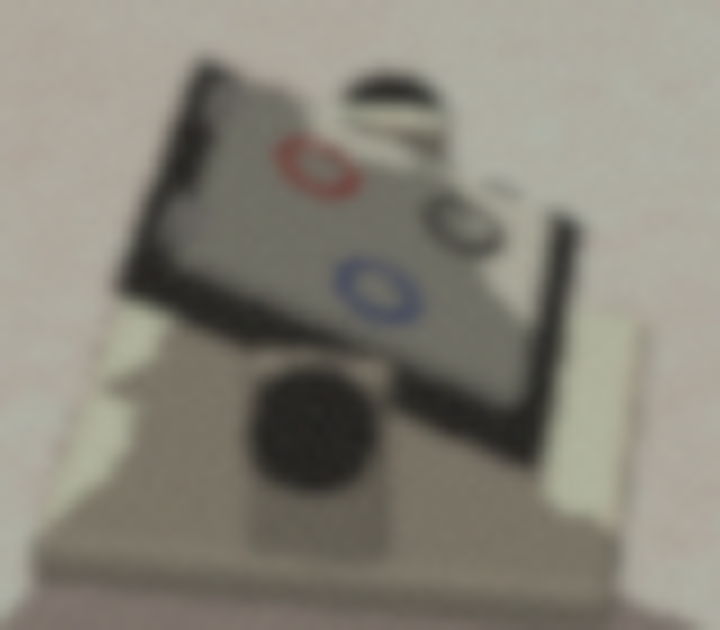

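View pics/c11.png

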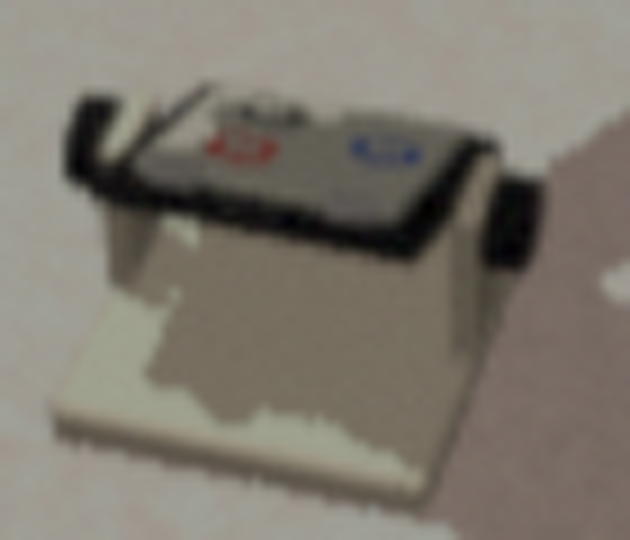

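```bash
python3 - <<'E'
from h import *
o=load('7');sd=o["side"][0];sc=o["scene"][0]
c=lambda a,b,x0=275,y0=175,k=9:np.array([x0+a/k-.5,y0+b/k-.5])
def tilt(f,p,q,yaw):
    n=np.cross(ray(f,p)[1],ray(f,q)[1]); v=np.array([-np.sin(yaw),np.cos(yaw),0]); d=np.cross(n,v); d/=np.linalg.norm(d); return np.arctan2(d[2],d[:2]@[np.cos(yaw),np.sin(yaw)])
fold=lambda t:(t+np.pi/2)%np.pi-np.pi/2
for yd in(12.5,13.5,14.5):
    y=np.radians(yd)
    for nm,p,q in(("plate near",(160,258),(522,408)),("slab bottom near",(122,290),(530,465)),("plate far",(232,78),(550,208)),("base",(38,548),(612,590)),("base bottom",(38,582),(608,620)),("rings red-black",(318,167),(465,222))):
        print(yd,nm,round(fold(tilt(sd,c(*p),c(*q),y)),3))
A=[onz(sd,c(*p),.014) for p in((38,548),(615,588),(645,320))]; print(np.round(A,4),np.linalg.norm(A[0]-A[1]),np.linalg.norm(A[2]-A[1]),np.degrees(np.arctan2(*(A[0]-A[1])[[1,0]])))
E
```

```text
12.5 plate near 0.366
12.5 slab bottom near 0.383
12.5 plate far 0.354
12.5 base -0.039
12.5 base bottom -0.049
12.5 rings red-black 0.32
13.5 plate near 0.378
13.5 slab bottom near 0.395
13.5 plate far 0.365
13.5 base -0.024
13.5 base bottom -0.034
13.5 rings red-black 0.331
14.5 plate near 0.389
14.5 slab bottom near 0.406
14.5 plate far 0.375
14.5 base -0.01
14.5 base bottom -0.02
14.5 rings red-black 0.341
[[ 0.6221  0.0617  0.014 ]
 [ 0.4999  0.0276  0.014 ]
 [ 0.5245 -0.0727  0.014 ]] 0.1268061748844884 0.10330187592819955 15.562584029098513
```

```bash
cat > tgt.py <<'E'
from h import *
from plant import observe
S=np.array([.5883,-.0190,.0723]); t=.375;y=np.radians(14)
n=np.array([-np.sin(t)*np.cos(y),-np.sin(t)*np.sin(y),np.cos(t)])
tip=np.array([-.001,-.0005,.0915])
def plan(h,S=S,tip=tip):
    s=observe();T=T_tool(s);Rc=T[:3,:3]
    z0=Rc[:,2]; ax=np.cross(z0,-n); sn=np.linalg.norm(ax); rv=ax/max(sn,1e-9)*np.arctan2(sn,z0@-n)
    Rn=R.from_rotvec(rv).as_matrix()@Rc
    tcp=S+n*h-Rn@tip
    print("t",s["time"],"shift mm",(Rc.T@(tcp-T[:3,3])*1000).round(2),"turn deg",np.degrees(Rc.T@rv).round(2),"tcp tgt",tcp.round(4),"tip now rel S in plane frame",)
    u=np.array([np.cos(t)*np.cos(y),np.cos(t)*np.sin(y),np.sin(t)]);v=np.cross(n,u)
    d=(T@np.append(tip,1))[:3]-S; print("tip u,v,n mm",(np.array([d@u,d@v,d@n])*1000).round(2),"angle",np.arccos(-z0@n).round(3))
E
python3 -c "
from tgt import *
plan(.03)"
```

```text
t 13.075 shift mm [ 18.73 -31.43  55.09] turn deg [-15.98  14.36   0.  ] tcp tgt [ 0.546  -0.0291  0.1857] tip now rel S in plane frame
tip u,v,n mm [ -3.16 -34.94  84.02] angle 0.375
```

Call:
drive_tool(
  series=[
    [0,[4,-6,6],[-4,3.6,0]],
    [0,[9,-15,20],[-9,8,0]],
    [0,[15,-25,40],[-13,11.7,0]],
    [0,[18.5,-31.5,55],[-16,14.4,0]],
    [0,[18.5,-31.5,55],[-16,14.4,0]],
  ],
)

```text
time: 13.7
tcp_pos: [0.5445, -0.0296, 0.185]
tool_rot: [0.054, 0.842, 0.506, 0.178]
contact_force: [-0.3, -0.1, -0.6]
finger_gap: 0.0276
```

Call:
drive_tool(
  series=[
    [0,[0,0,0],[0,0,0]],
    [0,[0,0,0],[0,0,0]],
  ],
)

```text
time: 13.95
tcp_pos: [0.5466, -0.0302, 0.1865]
tool_rot: [0.055, 0.842, 0.506, 0.178]
contact_force: [0.6, 0.2, -2.0]
finger_gap: 0.0273
```

```bash
python3 - <<'E'
from tgt import *
plan(.03)
o=snap('8',("wrist","side","scene"))
for n,x0,y0,x1,y1,k in(("side",270,100,370,230,5),("scene",260,100,350,240,5),("wrist",240,90,400,260,4)):
    im=cv2.imread(f"pics/{n}8.png")[y0:y1,x0:x1]; cv2.imwrite(f"pics/{n}8c.png",cv2.resize(im,None,fx=k,fy=k,interpolation=cv2.INTER_CUBIC))
E
```

```text
t 13.95 shift mm [ 0.46 -1.26  0.62] turn deg [ 0.04 -0.    0.  ] tcp tgt [ 0.546  -0.0291  0.1857] tip now rel S in plane frame
tip u,v,n mm [ 0.68 -1.22 30.62] angle 0.001
14.05 [ 0.54630811 -0.0301455   0.18609759] [0.05461359 0.84206678 0.50608067 0.17839073] [-0.31245885 -0.11138042  1.84200598  0.21925042  1.09801814  0.10673829] [ 0.34636402 -1.22217759 -1.33687449] 0.027273132957276583
```

View pics/side8c.png

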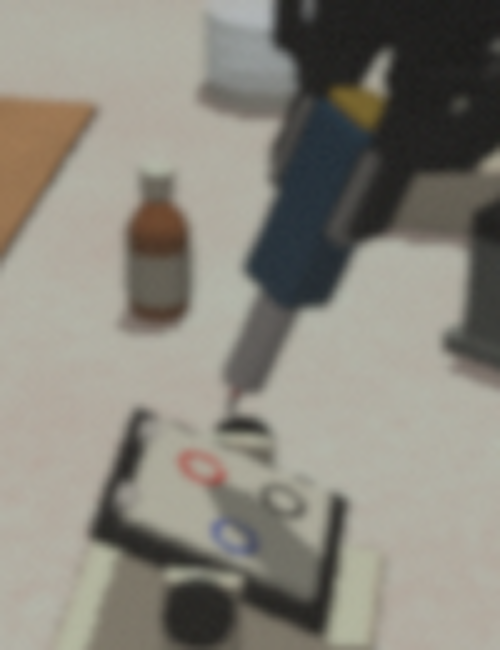

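View pics/scene8c.png

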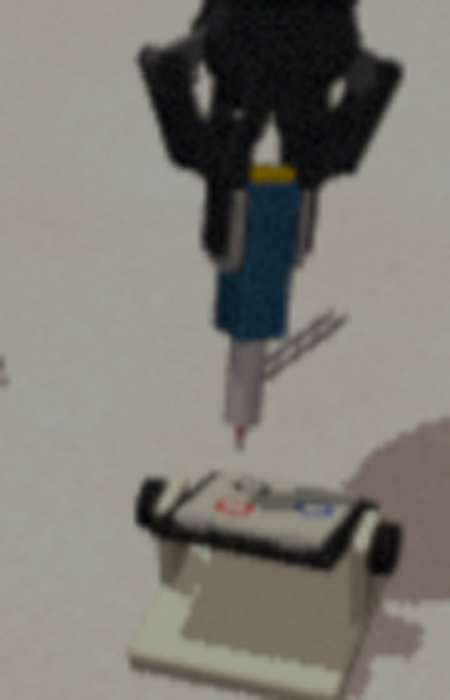

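View pics/wrist8c.png

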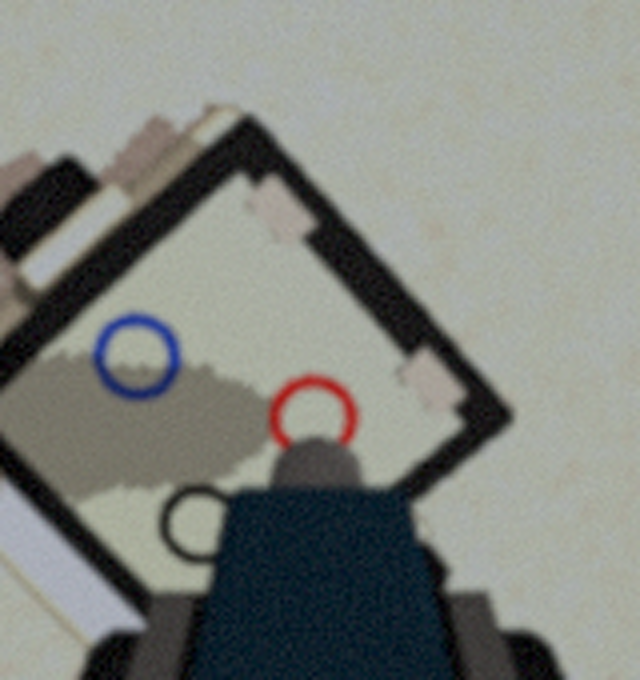

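```bash
python3 - <<'E'
from tgt import *
o=load('8');sd=o["side"][0];sc=o["scene"][0]
c=lambda a,b,x0,y0,k=5:np.array([x0+a/k-.5,y0+b/k-.5])
red,r=tri(ray(sd,(309.72,193.02)),ray(sc,(306.48,200.95)));print("red",red,r)
tp,r2=tri(ray(sd,c(232,414,270,100)),ray(sc,c(238,450,260,100)));print("tip",tp,r2)
sh,r2=tri(ray(sd,c(292,288,270,100)),ray(sc,c(251,326,260,100)));print("shoulder centre",sh,r2)
ax=(sh-tp);print("axis",ax/np.linalg.norm(ax),np.linalg.norm(ax),"n",n)
u=np.array([np.cos(t)*np.cos(y),np.cos(t)*np.sin(y),np.sin(t)]);v=np.cross(n,u)
d=tp-red;print("tip-red u,v,n mm",d@u*1e3,d@v*1e3,d@n*1e3)
T=T_tool(o["scene"][1]);print("tip in tool",np.linalg.inv(T)@np.append(tp,1)*1e3,"expected n-height uses S")
E
```

```text
red [ 0.58842201 -0.01859496  0.07435582] [np.float64(0.0001047995252927276), np.float64(0.00010479952529278184)]
tip [ 0.57668068 -0.02312246  0.10013429] [np.float64(0.0005431807359425492), np.float64(0.0005431807359425849)]
shoulder centre [ 0.55431401 -0.02782498  0.15836035] [np.float64(0.0010057724823827985), np.float64(0.0010057724823828193)]
axis [-0.35757361 -0.07517864  0.93085406] 0.06255122462940163 n [-0.35539267 -0.08860934  0.93050762]
tip-red u,v,n mm -2.178104787973415 -1.5525322158330892 28.561020553142953
tip in tool [  -2.07022589   -1.51690252   91.40523841 1000.        ] expected n-height uses S
```

```bash
python3 - <<'E'
from tgt import *
T=T_tool(observe());u=np.array([np.cos(t)*np.cos(y),np.cos(t)*np.sin(y),np.sin(t)]);v=np.cross(n,u)
print(T[:3,:3].T@u,T[:3,:3].T@v, T[:3,:3].T@(1.5*u+1.4*v))
E
```

```text
[6.68968223e-01 7.43290924e-01 3.45301497e-04] [ 7.43290987e-01 -6.68968235e-01 -9.65221916e-05] [2.04405972e+00 1.78380858e-01 3.82821177e-04]
```

Call:
drive_tool(
  series=[
    [0,[2,0,6],[0,0,0]],
    [0,[2,0,13],[0,0,0]],
    [0,[2,0,19],[0,0,0]],
    [0,[2,0,20],[0,0,0]],
    [0,[2,0,20],[0,0,0]],
  ],
)

```text
time: 14.72
tcp_pos: [0.5538, -0.0266, 0.1676]
tool_rot: [0.055, 0.842, 0.506, 0.179]
contact_force: [-0.3, -0.1, -2.3]
finger_gap: 0.0274
```

```bash
python3 - <<'E'
from tgt import *
plan(.01)
o=snap('9',("wrist","side","scene"))
for n,x0,y0,x1,y1,k in(("side",280,140,360,230,7),("scene",270,140,350,220,7),("wrist",240,90,400,260,4)):
    im=cv2.imread(f"pics/{n}9.png")[y0:y1,x0:x1]; cv2.imwrite(f"pics/{n}9c.png",cv2.resize(im,None,fx=k,fy=k,interpolation=cv2.INTER_CUBIC))
forces(6)
E
```

```text
t 14.725 shift mm [-1.14 -0.36  0.12] turn deg [ 0.02 -0.02 -0.  ] tcp tgt [ 0.5531 -0.0274  0.1671] tip now rel S in plane frame
tip u,v,n mm [ 1.08  0.61 10.12] angle 0.001
14.825 [ 0.55383048 -0.02660938  0.1678603 ] [0.05472528 0.84208835 0.50595529 0.17861018] [-0.29951259 -0.08302966  1.854625    0.21989127  1.05478275  0.11084069] [-0.88016674 -0.26892815 -2.27840061] 0.027637939431707833
15.175 F [ 0.16  0.22 -1.81] [0.51 0.53 0.42] P [ 0.55381 -0.02657  0.16782]
```

View pics/side9c.png

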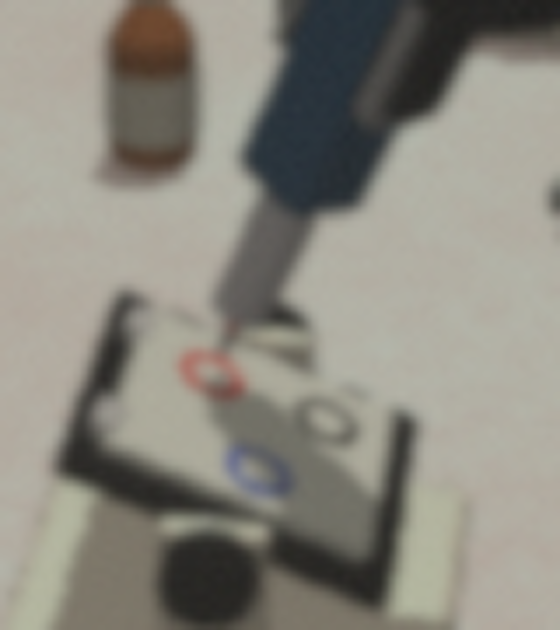

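View pics/scene9c.png

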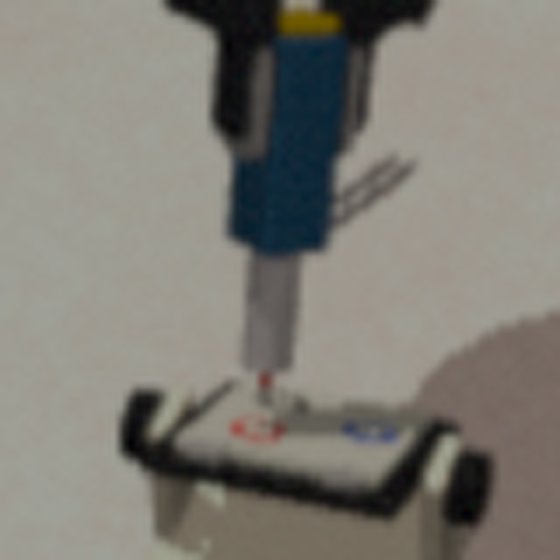

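View pics/wrist9c.png

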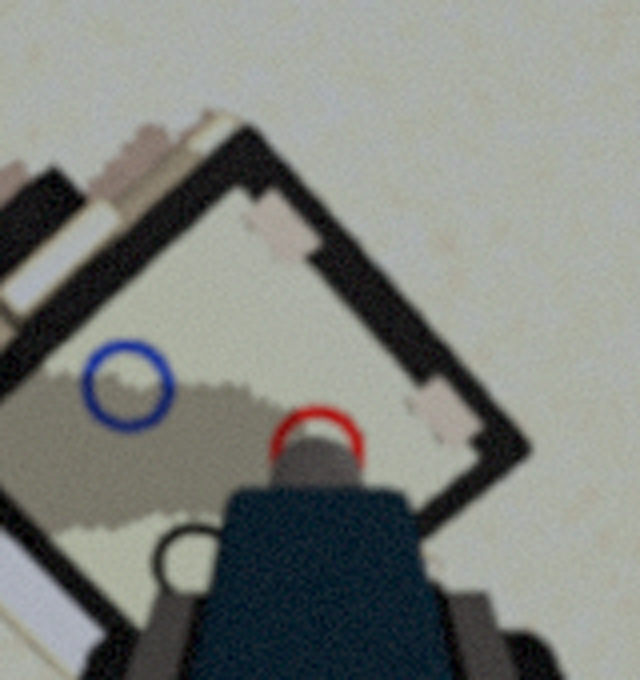

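```bash
python3 - <<'E'
from tgt import *
o=load('9');sd=o["side"][0];sc=o["scene"][0]
c=lambda a,b,x0,y0,k=7:np.array([x0+a/k-.5,y0+b/k-.5])
red,r=tri(ray(sd,c(212,375,280,140)),ray(sc,c(258,429,270,140)));print("red",red,r)
u=np.array([np.cos(t)*np.cos(y),np.cos(t)*np.sin(y),np.sin(t)]);v=np.cross(n,u)
for a,b in(((223,348),(265,398)),((223,350),(266,402)),((222,346),(265,394))):
    tp,r2=tri(ray(sd,c(*a,280,140)),ray(sc,c(*b,270,140)));d=tp-red
    print("tip",tp,r2,"u,v,n mm",d@u*1e3,d@v*1e3,d@n*1e3)
# nose end centre
ne,r=tri(ray(sd,c(244,308,280,140)),ray(sc,c(269,364,270,140)));d=ne-red;print("nose end",r,d@u*1e3,d@v*1e3,d@n*1e3)
T=T_tool(o["scene"][1])
for tt in([-1,-.5,91.5],[-2,-1.5,91.5],[-1,-.5,77.5]):
    p=(T@np.append(np.array(tt)/1000,1))[:3]; print(tt,"side",(proj(sd,p)+.5-[280,140])*7,"scene",(proj(sc,p)+.5-[270,140])*7)
E
```

```text
red [ 0.58827036 -0.01893327  0.07432735] [np.float64(0.0003595658316806358), np.float64(0.00035956583168059587)]
tip [ 0.58421093 -0.01802839  0.08542479] [np.float64(0.0008300873653691757), np.float64(0.0008300873653691497)] u,v,n mm 0.6032663002707362 1.8600724551052752 11.688761390692303
tip [ 0.58436622 -0.01775191  0.0843977 ] [np.float64(0.00035481233787324894), np.float64(0.00035481233787323593)] u,v,n mm 0.429508703143724 2.0907714911758033 10.653359860356082
tip [ 0.58416374 -0.01781538  0.08671341] [np.float64(0.0013152535290069547), np.float64(0.0013152535290069094)] u,v,n mm 1.0805938274623677 2.07816565464596 12.88572644893119
nose end [np.float64(0.00029523652883341325), np.float64(0.000295236528833395)] 0.1608904136924034 1.498547910400803 25.241431167687548
[-1, -0.5, 91.5] side [221.52304282 351.82163148] scene [261.34776399 408.04778402]
[-2, -1.5, 91.5] side [226.06717067 353.55679553] scene [262.29506171 406.86852562]
[-1, -0.5, 77.5] side [239.38261395 314.23316882] scene [264.91276988 370.46650083]
```

Call:
drive_tool(
  series=[
    [0,[-1,0.3,2],[0,0,0]],
    [0,[-1,0.3,4],[0,0,0]],
    [0,[-1,0.3,6],[0,0,0]],
    [0,[-1,0.3,8],[0,0,0]],
    [0,[-1,0.3,8],[0,0,0]],
  ],
)

```text
time: 15.8
tcp_pos: [0.5564, -0.0268, 0.1598]
tool_rot: [0.054, 0.842, 0.506, 0.178]
contact_force: [0.3, 0.1, -1.2]
finger_gap: 0.0278
```

```bash
python3 - <<'E'
from tgt import *
plan(0)
f,s=forces(8)
E
```

```text
t 15.8 shift mm [-0.13 -0.53  1.96] turn deg [ 0.01 -0.02 -0.  ] tcp tgt [ 0.5566 -0.0265  0.1578] tip now rel S in plane frame
tip u,v,n mm [ 0.5  -0.24  1.96] angle 0.0
16.2 F [ 0.26 -0.26 -1.94] [0.36 0.57 0.41] P [ 0.55647 -0.02684  0.16009]
```

Not in contact yet (force unchanged). Step in slowly.

Call:
drive_tool(
  series=[
    [0,[0,0,1],[0,0,0]],
    [0,[0,0,2],[0,0,0]],
    [0,[0,0,3],[0,0,0]],
    [0,[0,0,4],[0,0,0]],
    [0,[0,0,4],[0,0,0]],
  ],
)

```text
time: 16.82
tcp_pos: [0.5579, -0.0265, 0.1563]
tool_rot: [0.055, 0.842, 0.506, 0.179]
contact_force: [-0.3, 0.3, 0.4]
finger_gap: 0.0272
```

```bash
python3 - <<'E'
from tgt import *
plan(0)
f,s=forces(10)
E
```

```text
t 16.825 shift mm [-0.17 -0.65 -1.87] turn deg [ 0.03 -0.02 -0.  ] tcp tgt [ 0.5566 -0.0265  0.1578] tip now rel S in plane frame
tip u,v,n mm [ 0.66 -0.31 -1.87] angle 0.001
17.325 F [-0.63 -0.13 -0.52] [0.42 0.45 0.63] P [ 0.55788 -0.02649  0.15636]
```

Call:
drive_tool(
  series=[
    [0,[0,0,1],[0,0,0]],
    [0,[0,0,2],[0,0,0]],
    [0,[0,0,3],[0,0,0]],
    [0,[0,0,3],[0,0,0]],
    [0,[0,0,3],[0,0,0]],
  ],
)

```text
time: 17.95
tcp_pos: [0.559, -0.0262, 0.1536]
tool_rot: [0.055, 0.842, 0.506, 0.179]
contact_force: [-1.0, -0.1, 1.1]
finger_gap: 0.0274
```

```bash
python3 - <<'E'
from tgt import *
plan(0)
forces(12)
o=snap('10',("wrist","side","scene"))
for n_,x0,y0,x1,y1,k in(("side",280,140,360,230,7),("scene",270,140,350,220,7)):
    im=cv2.imread(f"pics/{n_}10.png")[y0:y1,x0:x1]; cv2.imwrite(f"pics/{n_}10c.png",cv2.resize(im,None,fx=k,fy=k,interpolation=cv2.INTER_CUBIC))
E
```

```text
t 17.95 shift mm [-0.17 -0.69 -4.79] turn deg [ 0.03 -0.02  0.  ] tcp tgt [ 0.5566 -0.0265  0.1578] tip now rel S in plane frame
tip u,v,n mm [ 0.68 -0.34 -4.79] angle 0.001
18.55 F [-1.37 -0.05  0.6 ] [0.49 0.35 0.38] P [ 0.55895 -0.02622  0.15355]
18.65 [ 0.55893357 -0.02620575  0.15352089] [0.05458302 0.84209959 0.50597965 0.1785317 ] [-0.29528009 -0.0603135   1.86383938  0.22260557  1.0230493   0.1073753 ] [-0.93621624  0.74935657  0.76207783] 0.027354493424652418
```

View pics/side10c.png

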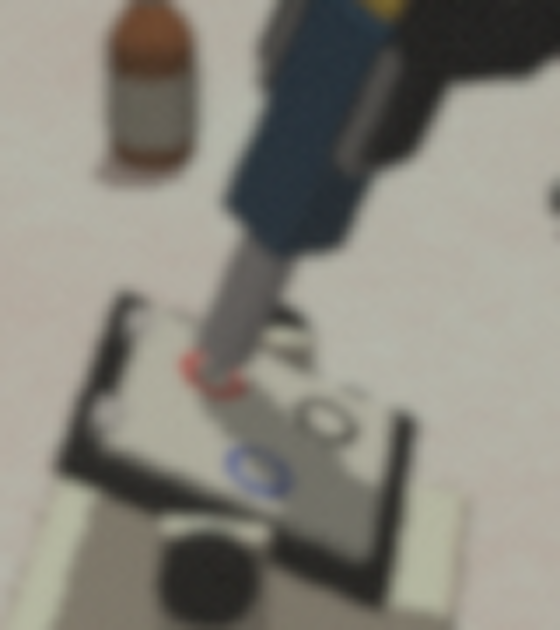

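View pics/scene10c.png

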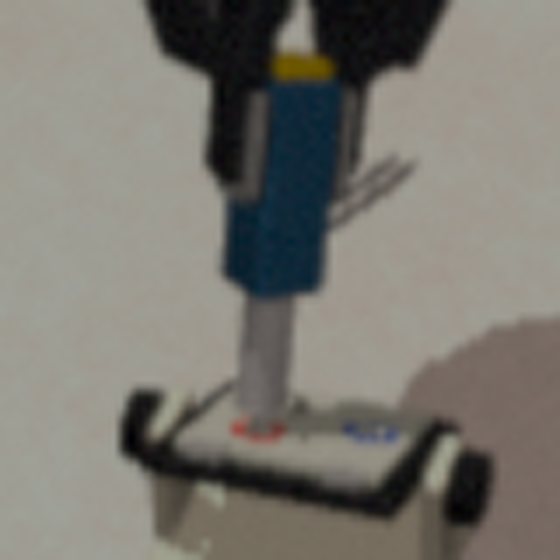

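View pics/side10.png

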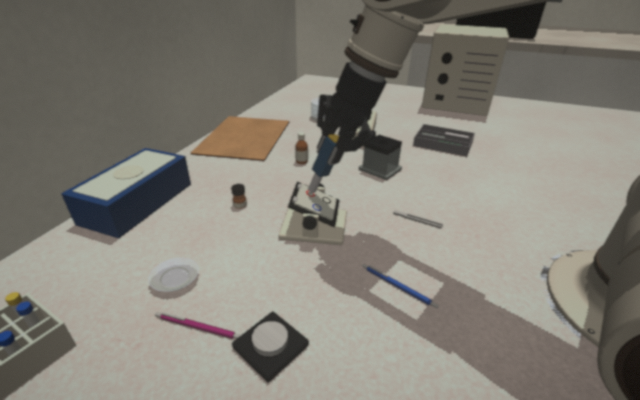

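```bash
python3 - <<'E'
from tgt import *
f,s=forces(4)
from plant import sign_off
print(sign_off())
E
```

```text
18.9 F [-1.45 -0.05  0.99] [0.37 0.3  0.42] P [ 0.55895 -0.02622  0.15354]
the job is handed in; nothing more can be done
None
```

I took the gauge out of its stand and checked it upright on the steel disc. It now rests in the red ring, square to the plate and still gripped. I handed the job in at 18.9 s of the 58 s allowed; no verdict was reported.

**Disc check:** the tip stayed on the disc for about 2.5 s, near the disc's centre. The force change was about 2.0 to 2.7 N, with the tip in about 3 to 5 mm.

**Final hold on the red ring:**
- **Force:** about 2.9 N along the plate's normal, which puts the tip about 6 mm in. Arm position gives about 4.8 mm. Both are within 2 to 8.5 mm.
- **Angle:** the tool is square to the estimated normal (tilt 0.375 rad, yaw 14°). My tilt estimates ranged from 0.32 to 0.41 rad, so the true error should stay well under 0.13 rad.
- **Position:** the arm-based estimate puts the tip about 0.8 mm from the ring's centre. The side and scene cameras suggest 1 to 2 mm, within the 6 mm limit.
- **Stage and bystanders:** the red ring showed at the same pixels as before contact, and nothing else looked moved in the last side view.

**Disagreements:** the wrist camera read known sizes about 4% small, so I relied on the known ring height and relative views. The spot's height also came out about 2 mm higher by triangulation than from the stage's dimensions. The contact forces agreed with the stage's dimensions.

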